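# Let down the mainspring on the bench spring winder

### The job

The mainspring on the bench spring winder is wound up and hangs on the ratchet pawl; let it down. Flip the pawl's red release lever all the way over against its stop without forcing it, then take the crank handle, wind it on just enough for the pawl to spring clear of the ratchet wheel, and slowly ease the crank back, holding it against the pull until you feel that the spring is slack, then let go. Never let the crank spin back by itself, and leave the other things on the bench alone.

Things in the scene. Friction and masses are not known exactly. Their poses are not given: they have to be found in the camera images.
- winder: green bench spring winder bolted down, base plate 150 x 200 x 12 mm. Origin on the bench under arbor and ratchet wheel; z up; y along the level arbor, 120 mm above the bench. Crank at the -y end, ratchet wheel at y = 0 between two cheeks (y = +-24 mm, 10 mm thick), brass spring barrel 94 mm across at y = 44 to 94 mm. The wound spring pulls the top of wheel and crank circle towards +x
- lever: red release lever, origin on its pin 46 mm in +x of the arbor and 55 mm above it, pin along the winder's y. It starts leaning 26 deg from upright towards the winder's -x; push its cross bar towards +x through 52 deg to a hard stop. Stiff (3 to 5 N at the bar), stays where put; over 25 N is forcing it. The pawl, on the same pin, is sprung to the lever
- lever_bar (a point): centre of the lever's cross bar, level, 12 mm thick, 44 mm long along the winder's y, 58 mm from the pin (227 mm above the bench); free space above it and on both sides in x, the lever's two straps hang below it. Its x in the winder's frame is 21 mm at the start, 71 mm when fully over (counts from 69 mm)
- crank: crank, arbor and steel ratchet wheel (88 mm across, 64 teeth) in one piece, turning about y; origin on the arbor in the plane of the wheel. The crank arm, 8 mm thick, moves in the plane y = -50 mm of the winder. Winding on goes against the spring (on the circle's -x side: downwards); the spring is wound solid 0.2 rad or more beyond the start
- handle_mid (a point): centre of the wooden crank handle, 26 mm thick, 106 mm long along the arbor (y = -56 to -162 mm), 75 mm from its axis. It turns freely on its pin, so it can be held from above in one attitude all the way round. It starts on the -x side or near the top of its circle; the spring pulls it over the top towards +x with 5 to 13 N, less as it unwinds
- crank_axis (a point): point on the arbor's axis level with handle_mid (y = -117 mm): centre of the handle's circle, radius 75 mm. The spring goes slack after 1.0 to 2.7 rad of turning back; where differs each time and does not show, it is felt as the pull dies away to nothing. Let go within about 0.25 rad of there the crank stays; farther off, either side, it springs
- wheel_centre (a point): centre of the ratchet wheel, on the arbor's axis
- pawl_nose (a point): tip of the brass pawl's nose on the wheel's top. Hooked in a tooth it is 41 mm from wheel_centre (wheel radius 44 mm), sprung clear about 59 mm. With the lever flipped the pawl is urged off, but stays hooked while the wheel presses on it, until the crank is wound on 1 to 3 deg
- copper_block: bystander: stepped copper model, 85 x 50 x 24 mm, origin under its middle
- copper_bezel: bystander: round copper bezel with two lugs, 100 x 64 x 19 mm, origin under its middle
- flat_file: bystander: flat file with a wooden handle, 290 mm long, 27 mm tall, origin under its middle
- acrylic_slab: bystander: clear slab, 85 x 60 x 10 mm, origin under its middle
- polish_jar: bystander: amber jar, 52 mm across, 55 mm tall, origin under its middle
- barrel_cap: bystander: brass barrel cap, a disc 88 mm across and 10 mm tall lying on the bench on the +x side of the winder, origin under its middle
- retainer: bystander: steel spring-retaining ring, 60 mm across, 26 mm tall, standing on the bench on the +x side of the winder, origin under its middle
- driver: bystander: screwdriver with a blue handle, 170 mm long, 26 mm tall, lying on the bench on the -x side of the winder by the barrel, origin under its middle

How it is judged (in metres and radians):
On the way, in this order (a step that is already met when the one before it is completed fails the run):
1. the release lever is thrown fully over while the pawl still holds the ratchet wheel (x of lever_bar in the frame of winder above 0.069 m and distance between pawl_nose and wheel_centre below 0.044 m), for 0.1 s.
2. the crank has been wound on and the pawl has sprung clear of the ratchet wheel (distance between pawl_nose and wheel_centre above 0.047 m), for 0.1 s.
At the end, for the whole second after the job is handed in: the release lever is fully over (within 2 mm of its stop at the bar), the pawl stands clear of the ratchet wheel (nose more than 47 mm from the wheel's centre), the crank has been turned back (handle at least 45 mm from where it began) and, let go, rests without turning (under 0.1 rad/s) (x of lever_bar in the frame of winder above 0.069 m and distance between pawl_nose and wheel_centre above 0.047 m and distance of handle_mid from where it was at the start of the episode above 0.045 m and angular speed of crank below 0.1 rad/s); the robot touches nothing.
It fails at once if the release lever or the pawl is forced: more than 25 N (contact force between the fingers and lever above 25 N).
It fails at once if the crank spins: faster than 3 rad/s (about half a turn a second) (angular speed of crank above 3 rad/s).
It fails at once if another thing on the bench is moved by more than 15 mm (distance of any of copper_block, copper_bezel, flat_file, acrylic_slab, polish_jar, barrel_cap, retainer, driver from where it was at the start of the episode above 0.015 m).
It also fails if it takes over 67 s, if anything falls off the work surface, if the arm or the gripper's body presses on something with over 40 N, if the wrist force passes 120 N, or if a joint passes its speed limit or range.

### The arm

A 6-joint arm with a two-finger parallel gripper is mounted at the origin on the work surface. World frame = base frame: x ahead of the robot, y to its left, z up, the work surface at z = 0. Lengths are in m, angles in degrees, forces in N, time in s.
With the tool pointing down it reaches from about 0.35 to 0.875 m from the base axis. Payload 4.2 kg.
Tool frame: the origin (TCP) lies between the finger pads; the fingertips stand 17 mm ahead of it and the grasp point (between the pads) lies 2 mm behind it; z points along the fingers, y is the direction in which the jaws open and shut (so a half turn about z gives the same grasp; the last joint's range is limited). The gripper opens to 87 mm and grips with 3 to 60 N. Pads are 19 mm wide; open, the fingers measure 117 mm over their backs; the gripper's body (75 mm by 190 mm) begins 51 mm behind the grasp point.
Start: joints at [14.817, 22.042, 0.453, 0, -68.411, -14.817], TCP at [0.625, 0, 0.24] pointing down, gripper open.
Joint ranges: [-179.83, 179.83], [-69.29, 118.12], [-61.27, 80.66], [-181.25, 117.63], [-171.15, -9.14], [-177.46, 177.46]. Speed limits (degrees/s): [159.86, 159.86, 180, 180, 180, 180].

### API

Orientations are given as a 3x3 rotation matrix whose columns are the frame's x, y, z axes.
In Python, from station import r gives the robot as it stands.
- The arm moves only by the shell command python3 -m creep 'ROWS'. ROWS is JSON, a list of rows, each a list of 7 numbers: the opening, from 0 (shut) to 1 (fully open), then the shift along the tool's x, y, z scaled (see below), then the turn, a rotation vector about the tool's x, y, z scaled (see below). A call has 1 to 5 rows; each row is the pose to reach, as a shift and turn from the pose measured when the call began, along the tool's axes at that moment, turning the shorter way round; what a row does not reach only later rows make up. The controller multiplies each number of a shift by 300 mm and each number of a turn by 180 degrees. A row lasts 1/12 s, in which the tool goes at most 41.7 mm and 7.16 degrees, less where a joint would pass 70% of its speed; a pose out of reach is approached as far as the arm can. A call with a number of a shift or a turn outside -1 to 1 is refused whole. A call with a gripper value outside its range is refused whole. The fingers move at their own pace and stop on an object; the grip force is fixed at half the most. Time passes only in rows, so rows that repeat a pose let the fingers close. It gives the time, the measured TCP pose, the force and the opening at its end, in the units of the state.
- r.sense(): the state, without advancing time (a new reading comes with each control period).
- r.capture(name): name is "scene" or "side" or "wrist"; returns the picture (420x560x3 uint8, blue, green, red); there is no depth.
- r.camera_model(name): a dict with "mtx" (3x3 intrinsics, pixels), "R" (3x3) and "t" (3): a world point X has camera coordinates R X + t; the wrist camera has in their place "mount" (4x4, takes a point from camera to tool coordinates, whose origin is the TCP and whose axes are the flange's). Camera axes: x right, y down, z forward; pixel columns grow to the right and rows downward; lengths in m; the calibration is good to about 2 mm. A picture is of the moment at which its call begins: read the wrist's pose just before it. camera_model takes no time and is no camera call.
- r.finish_job(): hands the job in, once; it reports no verdict.
Trained networks look in the newest picture that a camera, given by its name, has taken for a name from the list of things; names that differ only in an ending like _2 or _b are one class to them, and where a whole thing is asked for, a point or a joint stands for the part that bears it (a point fixed in the world has none). Each returns a list of dicts, best first, with "score" (0 to 1); they miss things now and then, are a little off and sometimes report something else, mostly with a low value. They report only what shows in the picture. A call takes as long as a camera call.
- r.recognise(camera, target): "rect" ([left, top, right, bottom] as shares, 0 to 1, of the picture: columns of its width, rows of its height, round what is visible of it).
- r.outline_of(camera, target): "pixels" (420x560 bool, what is visible of it) and "rect" ([left, top, right, bottom] as shares, 0 to 1, of the picture: columns of its width, rows of its height, round what is visible of it).
The state is a dict: "time_s": time; "joints": joint angles; "joint_velocities": joint speeds; "effort": joint torques, N m; "tcp_pos": TCP position; "ee_rot": TCP orientation; "wrist_force": force on the tool from outside, world axes, zero at the start; "moment": the same for the moment, N m; "gripper_width": opening from 0.0 (shut) to 1.0 (fully open).
Only numpy, scipy, OpenCV 4.12 (cv2) and the standard library are available. Lean on these libraries where they do the work, as an engineer would, in place of code of your own. Each camera call takes 0.05 s, during which the arm holds its last target.

## Working session

There is one attempt and no reset: what is moved stays moved. The work goes in short steps, Python scripts to look and compute and a shell command to move; the robot and the scene stay as the last step left them, time stands still between calls to the robot, and variables do not carry over. Pictures are saved under pics/ and viewed, and the job is handed in when it is done.

```bash
ls; mkdir -p pics; python3 - <<'E'
from station import r
import cv2
print(r.sense())
for n in ("scene","side","wrist"):
    cv2.imwrite(f"pics/{n}0.png",r.capture(n)); m=r.camera_model(n); print(n,m)
    for t in ("winder","lever_bar","handle_mid","lever","crank","pawl_nose"):
        try:
            print(n,t,[(round(d['score'],2),[round(v*s) for v,s in zip(d['rect'],(560,420,560,420))]) for d in r.recognise(n,t)][:2])
        except Exception as e: print(t,e)
E
```

```text
pics
{'time_s': 0.0, 'joints': array([ 1.48166220e+01,  2.20903313e+01,  3.80820760e-01, -3.03687309e-02,
       -6.84108686e+01, -1.48178311e+01]), 'joint_velocities': array([-0.00971963, -0.01716641,  0.03476614, -0.04254365,  0.03106481,
        0.02365183]), 'effort': array([ 5.69075401e-04, -3.90661991e+01,  1.87403029e+01,  4.22001421e+00,
        1.09914420e-02, -1.81494070e-04]), 'tcp_pos': array([6.24439135e-01, 2.91188109e-05, 2.38467630e-01]), 'ee_rot': array([[-2.16578917e-04, -9.99997650e-01, -2.15713797e-03],
       [-9.99999975e-01,  2.16710593e-04, -6.08082334e-05],
       [ 6.12755651e-05,  2.15712475e-03, -9.99997672e-01]]), 'wrist_force': array([ 0.12702946, -0.13590875,  0.49676164]), 'moment': array([-0.02836234, -0.05026781, -0.06214625]), 'gripper_width': 1.003848811172509}
scene {'mtx': array([[501.28345093,   0.        , 273.96595995],
       [  0.        , 501.28345093, 208.18084328],
       [  0.        ,   0.        ,   1.        ]]), 'R': array([[ 0.83661142,  0.54762261,  0.01381338],
       [ 0.467256  , -0.7002185 , -0.53978319],
       [-0.2859251 ,  
[... 1135 characters left out ...]
],
       [  0.        ,   0.        ,   1.        ]]), 'mount': array([[ 4.38694830e-04, -9.53004484e-01, -3.02955874e-01,
         8.30867392e-02],
       [ 9.99999511e-01,  6.86707093e-04, -7.12117972e-04,
        -3.74221883e-04],
       [ 8.86693568e-04, -3.02955414e-01,  9.53004318e-01,
        -1.45337999e-01],
       [ 0.00000000e+00,  0.00000000e+00,  0.00000000e+00,
         1.00000000e+00]])}
wrist winder [(0.76, [312, 0, 511, 296])]
wrist lever_bar [(0.61, [374, 192, 486, 269])]
wrist handle_mid [(0.86, [456, 0, 509, 123])]
wrist lever [(0.55, [375, 195, 487, 269])]
wrist crank [(0.91, [370, 0, 515, 237])]
wrist pawl_nose [(0.64, [377, 193, 450, 229]), (0.46, [367, 3, 515, 236])]
```

```bash
python3 - <<'E'
import cv2
for n,(x0,y0,x1,y1) in dict(scene=(170,120,380,280),side=(160,130,420,325)).items():
    im=cv2.imread(f"pics/{n}0.png")[y0:y1,x0:x1]
    cv2.imwrite(f"pics/{n}0c.png",cv2.resize(im,None,fx=3,fy=3,interpolation=cv2.INTER_CUBIC))
E
```

```text
(no output)
```

View pics/scene0.png

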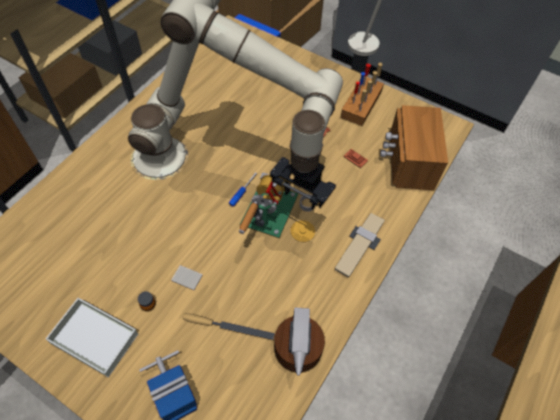

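View pics/wrist0.png

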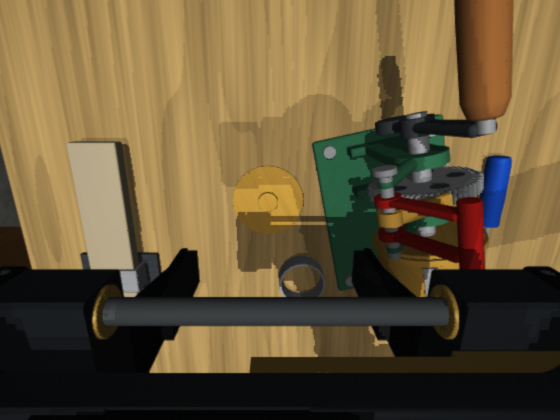

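```bash
sleep 1
```

```text
(no output)
```

View pics/side0c.png

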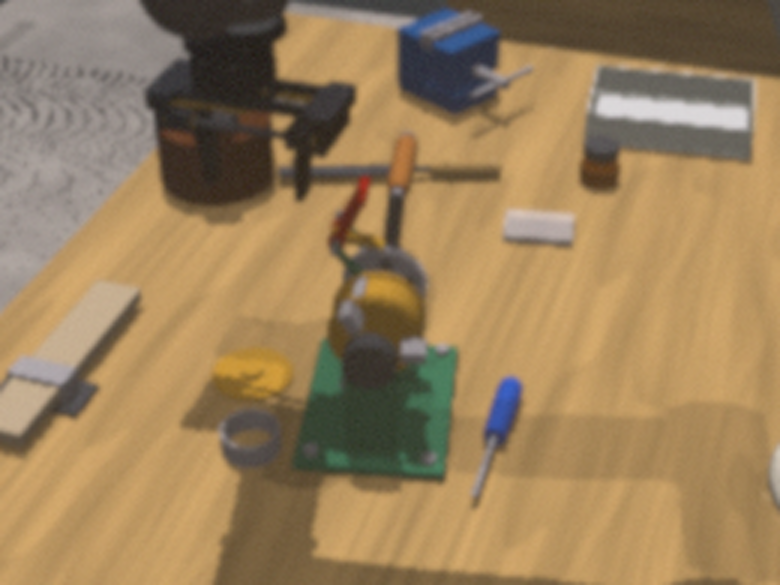

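View pics/scene0c.png

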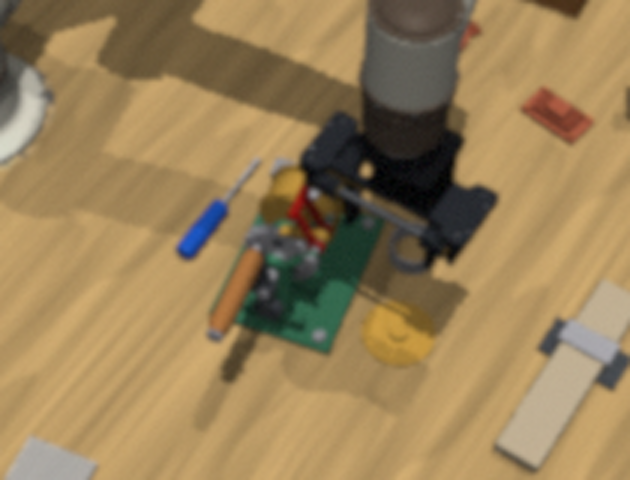

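```bash
cat > h.py <<'E'
import numpy as np, cv2
from station import r
def cam(n,s=None):
    m=r.camera_model(n); K=m['mtx']
    if n!='wrist': return K,np.array(m['R']),np.array(m['t'])
    s=s or r.sense(); T=np.eye(4); T[:3,:3]=s['ee_rot']; T[:3,3]=s['tcp_pos']
    C=np.linalg.inv(T@np.array(m['mount'])); return K,C[:3,:3],C[:3,3]
def onplane(c,uv,z):
    K,R,t=c; d=R.T@np.linalg.inv(K)@np.array([uv[0],uv[1],1.]); o=-R.T@t
    return o+d*(z-o[2])/d[2]
def proj(c,P):
    K,R,t=c; q=(np.atleast_2d(P)@R.T+t)@K.T; return q[:,:2]/q[:,2:]
E
python3 - <<'E'
from h import *
np.set_printoptions(precision=4,suppress=True)
w=cam('wrist');s=cam('side');c=cam('scene')
for uv in [(314,143),(340,290),(444,114)]: print('w',onplane(w,uv,.012))
for uv in [(267,245),(312.7,246),(307.7,288.7),(259,286)]: print('s',onplane(s,uv,.012))
for uv in [(279.3,237.3),(297.7,194)]: print('c',onplane(c,uv,.012))
print('bar',onplane(w,(470,235),.227),onplane(s,(281,191),.227), onplane(c,(270,186),.227))
E
```

```text
w [ 0.5811 -0.047   0.012 ]
w [0.5393 0.1454 0.012 ]
w [ 0.4369 -0.0789  0.012 ]
s [ 0.5769 -0.0297  0.012 ]
s [ 0.4347 -0.071   0.012 ]
s [0.3937 0.1225 0.012 ]
s [0.5308 0.1564 0.012 ]
c [ 0.5843 -0.0504  0.012 ]
c [0.5419 0.1393 0.012 ]
bar [ 0.5218 -0.0197  0.227 ] [ 0.5252 -0.0306  0.227 ] [ 0.5202 -0.0146  0.227 ]
```

```bash
python3 -m creep '[[1,0,0,-0.13,0,0,0],[1,0.1,0.1,-0.26,0,0,-0.035],[1,0.2,0.2,-0.27,0,0,-0.068],[1,0.23,0.33,-0.27,0,0,-0.068],[1,0.23,0.33,-0.27,0,0,-0.068]]'; python3 - <<'E'
from h import *
r.sense(); im=r.capture('wrist'); cv2.imwrite('pics/w1.png',im); print(r.sense()['tcp_pos'])
E
```

```text
time_s: 1.47
tcp_pos: [0.522, -0.0709, 0.3225]
ee_rot: [[0.21, -0.978, 0.001], [-0.978, -0.21, 0.001], [-0.0, -0.001, -1.0]]
wrist_force: [-0.3, 0.2, -0.7]
gripper_width: 0.996
[ 0.52214886 -0.07068168  0.32253507]
```

View pics/w1.png

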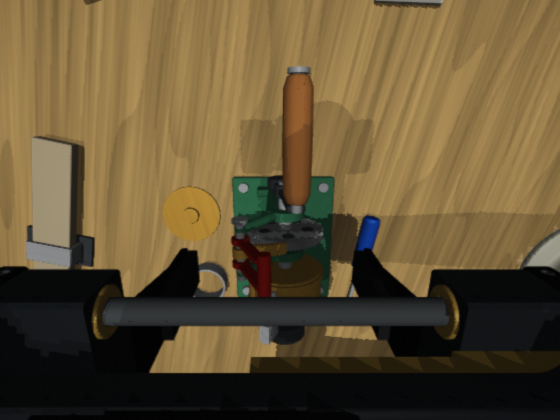

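```bash
cat > fit.py <<'E'
from h import *
from scipy.optimize import least_squares
np.set_printoptions(precision=4,suppress=True)
s0=dict(tcp_pos=np.array([.624439,.000029,.238468]),ee_rot=np.array([[-2.1658e-4,-.9999976,-2.157e-3],[-1,2.167e-4,-6e-5],[6.1e-5,2.157e-3,-.9999977]]))
w0=cam('wrist',s0);w1=cam('wrist');sd=cam('side');sc=cam('scene')
def model(p):
    ox,oy,yaw,ph,ym=p
    R=np.array([[np.cos(yaw),-np.sin(yaw)],[np.sin(yaw),np.cos(yaw)]])
    W=lambda x,y,z:np.r_[R@[x,y]+[ox,oy],z]
    H=lambda y:W(.075*np.sin(ph),y,.12+.075*np.cos(ph))
    return W,H
def res(p,full=False):
    W,H=model(p);ym=p[4];L=[]
    def a(c,P,uv): L.append(proj(c,P)[0]-uv)
    a(w1,W(.075,ym,.012),(233,177));a(w1,W(-.075,ym,.012),(333,177))
    a(w1,W(.021,-.022,.227),(264,254));a(w1,H(-.162),(299,74));a(w1,H(-.056),(296,204))
    a(w0,W(.075,ym,.012),(314,143));a(w0,W(-.075,ym,.012),(444,114))
    a(w0,W(.075,ym+.2,.012),(340,290)); a(w0,W(.021,-.022,.227),(471,203)); a(w0,H(-.056),(487,120))
    a(sd,W(.075,ym+.2,.012),(259,286));a(sd,W(-.075,ym+.2,.012),(307.7,288.7))
    a(sc,W(.075,ym,.012),(279.3,237.3))
    a(sd,H(-.162),(294.5,175)); a(sc,H(-.162),(242,231))
    L=np.array(L)
    return L if full else L.ravel()
if __name__=='__main__':
    b=None
    for ph in (-1.5,-1,-.5,0):
        o=least_squares(res,[.5,-.025,.21,ph,-.06],loss='soft_l1')
        if b is None or o.cost<b.cost:b=o
    print(b.x,b.cost);print(res(b.x,True))
    W,H=model(b.x);print('bar',W(.021,0,.227),'handle',H(-.117),'axis',W(0,-.117,.12))
    im=cv2.imread('pics/w1.png')
    for P in [W(.021,-.022,.227),W(.021,.022,.227),H(-.162),H(-.056),H(-.117),W(0,-.05,.12),W(.046,0,.175)]:
        u=proj(w1,P)[0];cv2.circle(im,(int(u[0]),int(u[1])),2,(255,255,0),-1)
    cv2.imwrite('pics/w1o.png',im[50:350,150:420].repeat(2,0).repeat(2,1))
E
python3 fit.py
```

```text
[ 0.4997 -0.0216  0.2194 -0.1    -0.0429] 13.559325077965191
[[-0.661   0.6048]
 [ 2.6659 -0.1144]
 [ 0.7422  0.4484]
 [-0.0267  1.4312]
 [ 1.191  -0.1179]
 [-1.7163  0.0839]
 [ 0.4544 -0.6711]
 [-0.2464  2.2332]
 [-0.3339 -1.2825]
 [-1.0514 -0.1208]
 [-1.4615 -2.4753]
 [ 1.1693 -1.515 ]
 [ 0.0058 -0.9788]
 [ 1.3527  1.2392]
 [-0.0169 -0.8489]]
bar [ 0.5202 -0.017   0.227 ] handle [ 0.5179 -0.1374  0.1946] axis [ 0.5252 -0.1358  0.12  ]
```

View pics/w1o.png

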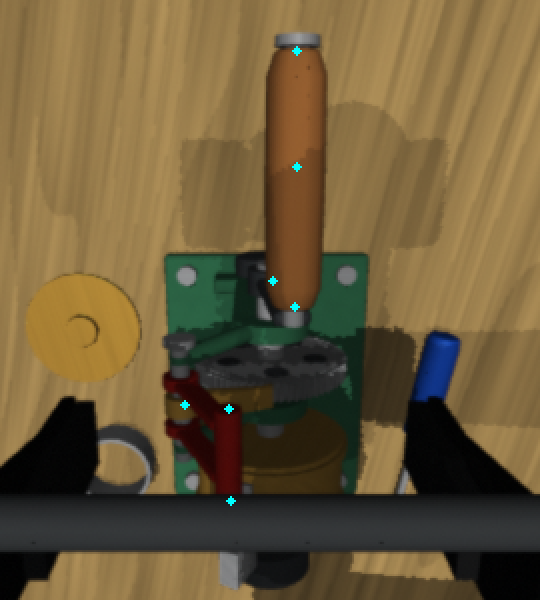

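```bash
cat > st.py <<'E'
import sys
from h import *
O=np.array([.4997,-.0216]);yaw=.2194
R=np.array([[np.cos(yaw),-np.sin(yaw),0],[np.sin(yaw),np.cos(yaw),0],[0,0,1]])
s=r.sense();p=s['tcp_pos'];w=R.T@(p-np.r_[O,0]);f=R.T@s['wrist_force']
H=w-[0,0,0]; H=H+R.T@s['ee_rot']@[0,0,-.002]
dx,dz=H[0],H[2]-.12
print('t',round(s['time_s'],2),'W tcp mm',(w*1000).round(1),'F',f.round(1),'g',round(s['gripper_width'],3),'phi',round(np.arctan2(dx,dz),3),'rad mm',round(np.hypot(dx,dz)*1000,1))
ph=np.arctan2(dx,dz); print('Ftan',round(f@[np.cos(ph),0,-np.sin(ph)],1),'Frad',round(f@[np.sin(ph),0,np.cos(ph)],1),'rz tool->winder', (R.T@s['ee_rot']).round(3).tolist())
for a in sys.argv[1:]:
    t=np.array(eval(a))/1000; d=s['ee_rot'].T@R@(t-w); print(a,'rows shift',(d/.3).round(4))
E
python3 st.py "[-25,0,300]" "[-25,0,237]" "[25,0,237]"
```

```text
t 1.52 W tcp mm [ 11.2 -52.8 322.5] F [-1.3  0.3 -0.9] g 0.997 phi 0.055 rad mm 204.8
Ftan -1.3 Frad -1.0 rz tool->winder [[-0.008, -1.0, 0.002], [-1.0, 0.008, 0.0], [-0.0, -0.002, -1.0]]
[-25,0,300] rows shift [-0.175   0.1223  0.075 ]
[-25,0,237] rows shift [-0.1749  0.1227  0.285 ]
[25,0,237] rows shift [-0.1762 -0.044   0.2853]
```

```bash
python3 -m creep '[[0,-0.09,0.06,0.03,0,0,0.0],[0,-0.175,0.123,0.07,0,0,-0.0025],[0,-0.175,0.123,0.07,0,0,-0.0025],[0,-0.175,0.123,0.07,0,0,-0.0025],[0,-0.175,0.123,0.07,0,0,-0.0025]]';python3 st.py "[-25,0,237]"
```

```text
time_s: 1.93
tcp_pos: [0.476, -0.0267, 0.3019]
ee_rot: [[0.218, -0.976, 0.003], [-0.976, -0.218, 0.0], [0.0, -0.003, -1.0]]
wrist_force: [0.7, 0.0, -0.3]
gripper_width: 0.704
t 1.93 W tcp mm [-2.430e+01  2.000e-01  3.019e+02] F [ 0.7 -0.1 -0.3] g 0.704 phi -0.131 rad mm 185.5
Ftan 0.7 Frad -0.3 rz tool->winder [[0.001, -1.0, 0.003], [-1.0, -0.001, -0.0], [0.0, -0.003, -1.0]]
[-25,0,237] rows shift [0.0005 0.0031 0.2164]
```

```bash
for i in 1 ; do python3 -m creep '[[0,0,0.003,0,0,0,0],[0,0,0.003,0,0,0,0],[0,0,0.003,0,0,0,0],[0,0,0.003,0,0,0,0],[0,0,0.003,0,0,0,0]]'; done; python3 -m creep '[[0,0,0.003,0,0,0,0],[0,0,0.003,0,0,0,0],[0,0,0.003,0,0,0,0],[0,0,0.003,0,0,0,0],[0,0,0.003,0,0,0,0]]';python3 st.py "[-25,0,237]"
```

```text
time_s: 2.35
tcp_pos: [0.4754, -0.0271, 0.3018]
ee_rot: [[0.218, -0.976, 0.003], [-0.976, -0.218, 0.0], [0.0, -0.003, -1.0]]
wrist_force: [0.2, 0.7, 0.5]
gripper_width: 0.323
time_s: 2.77
tcp_pos: [0.4745, -0.0273, 0.3019]
ee_rot: [[0.218, -0.976, 0.003], [-0.976, -0.218, 0.0], [0.0, -0.003, -1.0]]
wrist_force: [0.3, 0.6, -0.3]
gripper_width: 0.019
t 2.77 W tcp mm [-2.580e+01 -1.000e-01  3.019e+02] F [ 0.4  0.6 -0.3] g 0.019 phi -0.14 rad mm 185.7
Ftan 0.4 Frad -0.4 rz tool->winder [[0.0, -1.0, 0.003], [-1.0, -0.0, -0.0], [0.0, -0.003, -1.0]]
[-25,0,237] rows shift [-0.0003 -0.0021  0.2163]
```

```bash
python3 -m creep '[[0,0,0,0.1,0,0,0],[0,0,0,0.2,0,0,0],[0,0,0,0.216,0,0,0],[0,0,0,0.216,0,0,0],[0,0,0,0.216,0,0,0]]';python3 st.py "[-5,0,237]" "[0,0,237]"; python3 - <<'E'
from h import *
cv2.imwrite('pics/w2.png',r.capture('wrist'))
E
```

```text
time_s: 3.18
tcp_pos: [0.4756, -0.0273, 0.2382]
ee_rot: [[0.218, -0.976, 0.004], [-0.976, -0.218, -0.0], [0.001, -0.004, -1.0]]
wrist_force: [0.1, 0.7, 1.1]
gripper_width: 0.005
t 3.18 W tcp mm [-24.8  -0.3 238.2] F [0.2 0.7 1.1] g 0.005 phi -0.203 rad mm 122.8
Ftan 0.5 Frad 1.1 rz tool->winder [[0.001, -1.0, 0.004], [-1.0, -0.001, -0.001], [0.001, -0.004, -1.0]]
[-5,0,237] rows shift [-0.0011 -0.0659  0.0044]
[0,0,237] rows shift [-0.001  -0.0826  0.0044]
```

View pics/w2.png

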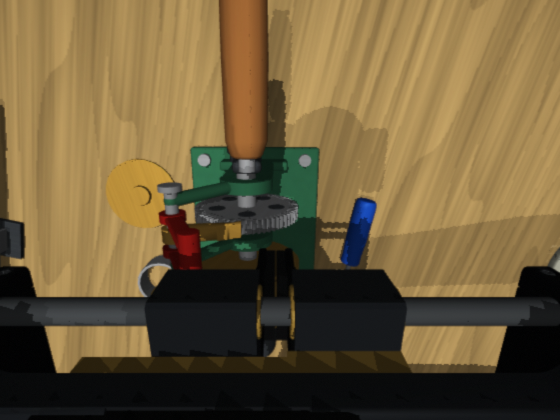

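```bash
python3 -m creep '[[0,0,-0.014,0.003,0,0,0],[0,0,-0.028,0.003,0,0,0],[0,0,-0.042,0.003,0,0,0],[0,0,-0.056,0.003,0,0,0],[0,0,-0.066,0.003,0,0,0]]';python3 st.py
```

```text
time_s: 3.65
tcp_pos: [0.4961, -0.0227, 0.2383]
ee_rot: [[0.218, -0.976, 0.007], [-0.976, -0.218, 0.0], [0.001, -0.007, -1.0]]
wrist_force: [0.0, 1.4, -0.8]
gripper_width: 0.005
t 3.65 W tcp mm [-3.800e+00 -2.000e-01  2.383e+02] F [ 0.3  1.4 -0.8] g 0.005 phi -0.032 rad mm 120.3
Ftan 0.3 Frad -0.8 rz tool->winder [[0.001, -1.0, 0.007], [-1.0, -0.001, -0.001], [0.001, -0.007, -1.0]]
```

```bash
python3 -m creep '[[0,0,-0.007,0,0,0,0],[0,0,-0.014,0,0,0,0],[0,0,-0.021,0,0,0,0],[0,0,-0.028,0,0,0,0],[0,0,-0.035,0,0,0,0]]';python3 st.py
```

```text
time_s: 4.07
tcp_pos: [0.5062, -0.0204, 0.2383]
ee_rot: [[0.218, -0.976, 0.006], [-0.976, -0.218, 0.0], [0.001, -0.006, -1.0]]
wrist_force: [-3.2, 0.2, 3.4]
gripper_width: 0.006
t 4.07 W tcp mm [  6.6  -0.3 238.3] F [-3.   0.9  3.4] g 0.006 phi 0.055 rad mm 120.5
Ftan -3.2 Frad 3.2 rz tool->winder [[0.001, -1.0, 0.006], [-1.0, -0.001, -0.001], [0.001, -0.006, -1.0]]
```

```bash
python3 -m creep '[[0,0,-0.008,0,0,0,0],[0,0,-0.016,0,0,0,0],[0,0,-0.024,0,0,0,0],[0,0,-0.032,0,0,0,0],[0,0,-0.04,0,0,0,0]]';python3 st.py
```

```text
time_s: 4.48
tcp_pos: [0.518, -0.0179, 0.2384]
ee_rot: [[0.218, -0.976, 0.006], [-0.976, -0.218, 0.0], [0.001, -0.006, -1.0]]
wrist_force: [-3.2, -1.0, 3.4]
gripper_width: 0.005
t 4.48 W tcp mm [ 18.6  -0.3 238.4] F [-3.4 -0.3  3.4] g 0.005 phi 0.154 rad mm 121.9
Ftan -3.9 Frad 2.9 rz tool->winder [[0.001, -1.0, 0.006], [-1.0, -0.001, -0.001], [0.001, -0.006, -1.0]]
```

```bash
python3 -m creep '[[0,0,-0.008,0,0,0,0],[0,0,-0.016,0,0,0,0],[0,0,-0.024,0,0,0,0],[0,0,-0.032,0,0,0,0],[0,0,-0.04,0,0,0,0]]';python3 st.py
```

```text
time_s: 4.9
tcp_pos: [0.5299, -0.0152, 0.2385]
ee_rot: [[0.218, -0.976, 0.006], [-0.976, -0.218, -0.0], [0.001, -0.005, -1.0]]
wrist_force: [-3.1, -0.7, 2.6]
gripper_width: 0.007
t 4.9 W tcp mm [ 30.9  -0.3 238.5] F [-3.2 -0.   2.6] g 0.007 phi 0.251 rad mm 124.4
Ftan -3.7 Frad 1.7 rz tool->winder [[0.001, -1.0, 0.005], [-1.0, -0.001, -0.001], [0.001, -0.005, -1.0]]
```

```bash
python3 -m creep '[[0,0,-0.008,0,0,0,0],[0,0,-0.016,0,0,0,0],[0,0,-0.024,0,0,0,0],[0,0,-0.032,0,0,0,0],[0,0,-0.04,0,0,0,0]]';python3 st.py
```

```text
time_s: 5.32
tcp_pos: [0.5416, -0.0126, 0.2384]
ee_rot: [[0.218, -0.976, 0.005], [-0.976, -0.218, -0.0], [0.001, -0.005, -1.0]]
wrist_force: [-4.8, -1.3, 1.6]
gripper_width: 0.006
t 5.32 W tcp mm [ 42.9  -0.4 238.4] F [-4.9 -0.2  1.6] g 0.006 phi 0.342 rad mm 127.8
Ftan -5.2 Frad -0.2 rz tool->winder [[0.001, -1.0, 0.005], [-1.0, -0.001, -0.001], [0.001, -0.005, -1.0]]
```

```bash
python3 - <<'E'
from h import *
cv2.imwrite('pics/w3.png',r.capture('wrist'))
E
```

```text
(no output)
```

View pics/w3.png

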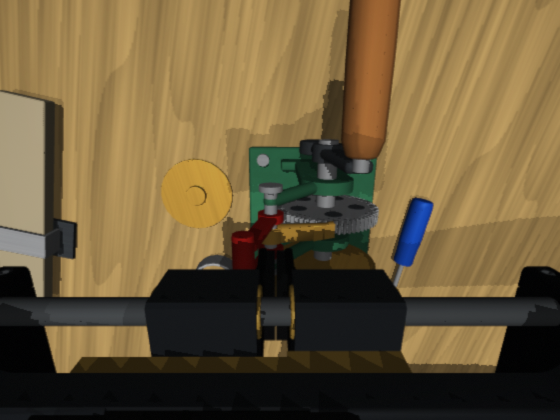

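```bash
python3 -m creep '[[0,0,-0.005,0,0,0,0],[0,0,-0.009,0,0,0,0],[0,0,-0.013,0,0,0,0],[0,0,-0.016,0,0,0,0]]';python3 st.py
```

```text
time_s: 5.7
tcp_pos: [0.5463, -0.0116, 0.2377]
ee_rot: [[0.218, -0.976, 0.004], [-0.976, -0.218, -0.0], [0.001, -0.003, -1.0]]
wrist_force: [-3.9, -1.8, 0.1]
gripper_width: 0.004
t 5.7 W tcp mm [ 47.7  -0.3 237.7] F [-4.2 -0.9  0.1] g 0.004 phi 0.379 rad mm 128.9
Ftan -4.0 Frad -1.5 rz tool->winder [[0.0, -1.0, 0.003], [-1.0, -0.0, -0.001], [0.001, -0.003, -1.0]]
```

```bash
python3 -m creep '[[0,0,-0.003,0,0,0,0],[0,0,-0.006,0,0,0,0]]';python3 st.py
```

```text
time_s: 5.87
tcp_pos: [0.5478, -0.0113, 0.2374]
ee_rot: [[0.218, -0.976, 0.002], [-0.976, -0.218, -0.0], [0.001, -0.002, -1.0]]
wrist_force: [-5.1, -1.1, 0.0]
gripper_width: 0.005
t 5.87 W tcp mm [ 49.2  -0.4 237.4] F [-5.2  0.   0. ] g 0.005 phi 0.391 rad mm 129.1
Ftan -4.8 Frad -1.9 rz tool->winder [[0.0, -1.0, 0.002], [-1.0, -0.0, -0.001], [0.001, -0.002, -1.0]]
```

```bash
python3 -m creep '[[0,0,-0.003,0,0,0,0],[0,0,-0.005,0,0,0,0]]';python3 st.py
```

```text
time_s: 6.03
tcp_pos: [0.549, -0.011, 0.2371]
ee_rot: [[0.218, -0.976, 0.001], [-0.976, -0.218, -0.001], [0.001, -0.001, -1.0]]
wrist_force: [-4.3, -2.1, -0.1]
gripper_width: 0.005
t 6.03 W tcp mm [ 50.4  -0.4 237.1] F [-4.6 -1.1 -0.1] g 0.005 phi 0.4 rad mm 129.4
Ftan -4.2 Frad -1.9 rz tool->winder [[0.0, -1.0, 0.001], [-1.0, -0.0, -0.001], [0.001, -0.001, -1.0]]
```

```bash
python3 -m creep '[[0,0,-0.003,0,0,0,0],[0,0,-0.003,0,0,0,0]]';python3 st.py
```

```text
time_s: 6.2
tcp_pos: [0.5498, -0.0108, 0.2369]
ee_rot: [[0.218, -0.976, 0.001], [-0.976, -0.218, -0.001], [0.001, -0.001, -1.0]]
wrist_force: [-3.9, -1.9, 0.6]
gripper_width: 0.004
t 6.2 W tcp mm [ 51.3  -0.4 236.9] F [-4.3 -1.   0.6] g 0.004 phi 0.407 rad mm 129.5
Ftan -4.1 Frad -1.2 rz tool->winder [[0.0, -1.0, 0.001], [-1.0, -0.0, -0.001], [0.001, -0.001, -1.0]]
```

```bash
python3 -m creep '[[0,0,-0.003,0,0,0,0],[0,0,-0.004,0,0,0,0]]';python3 st.py
```

```text
time_s: 6.37
tcp_pos: [0.5508, -0.0106, 0.2366]
ee_rot: [[0.218, -0.976, -0.0], [-0.976, -0.218, -0.001], [0.001, 0.0, -1.0]]
wrist_force: [-5.0, -1.3, 0.9]
gripper_width: 0.009
t 6.37 W tcp mm [ 52.2  -0.3 236.6] F [-5.1 -0.2  0.9] g 0.009 phi 0.415 rad mm 129.6
Ftan -5.1 Frad -1.3 rz tool->winder [[0.0, -1.0, -0.0], [-1.0, -0.0, -0.001], [0.001, 0.0, -1.0]]
```

```bash
python3 -m creep '[[0,0,-0.003,0,0,0,0],[0,0,-0.003,0,0,0,0]]';python3 st.py
```

```text
time_s: 6.53
tcp_pos: [0.5515, -0.0105, 0.2364]
ee_rot: [[0.218, -0.976, -0.001], [-0.976, -0.218, -0.001], [0.001, 0.001, -1.0]]
wrist_force: [-4.8, -2.4, -0.1]
gripper_width: 0.003
t 6.53 W tcp mm [ 53.   -0.4 236.4] F [-5.2 -1.3 -0.1] g 0.003 phi 0.421 rad mm 129.7
Ftan -4.7 Frad -2.2 rz tool->winder [[-0.0, -1.0, -0.001], [-1.0, 0.0, -0.001], [0.001, 0.001, -1.0]]
```

```bash
python3 -m creep '[[0,0,-0.003,0,0,0,0],[0,0,-0.005,0,0,0,0]]';python3 st.py
```

```text
time_s: 6.7
tcp_pos: [0.5519, -0.0104, 0.2363]
ee_rot: [[0.217, -0.976, -0.003], [-0.976, -0.217, -0.002], [0.001, 0.004, -1.0]]
wrist_force: [-8.0, -1.8, 1.4]
gripper_width: 0.005
t 6.7 W tcp mm [ 53.4  -0.4 236.3] F [-8.2  0.   1.4] g 0.005 phi 0.424 rad mm 129.8
Ftan -8.0 Frad -2.1 rz tool->winder [[-0.0, -1.0, -0.004], [-1.0, 0.0, -0.001], [0.001, 0.004, -1.0]]
```

```bash
python3 -m creep '[[0,0,-0.003,0,0,0,0],[0,0,-0.004,0,0,0,0]]';python3 st.py
```

```text
time_s: 6.87
tcp_pos: [0.552, -0.0104, 0.2363]
ee_rot: [[0.217, -0.976, -0.006], [-0.976, -0.217, -0.002], [0.001, 0.007, -1.0]]
wrist_force: [-7.0, -2.1, 2.2]
gripper_width: 0.002
t 6.87 W tcp mm [ 53.5  -0.4 236.3] F [-7.3 -0.6  2.2] g 0.002 phi 0.425 rad mm 129.8
Ftan -7.5 Frad -1.0 rz tool->winder [[-0.0, -1.0, -0.007], [-1.0, 0.0, -0.001], [0.001, 0.007, -1.0]]
```

```bash
python3 - <<'E'
from h import *
cv2.imwrite('pics/w4.png',r.capture('wrist'));im=r.capture('side')
cv2.imwrite('pics/s4.png',cv2.resize(im[160:300,200:380],None,fx=4,fy=4,interpolation=cv2.INTER_CUBIC))
E
```

```text
(no output)
```

View pics/w4.png

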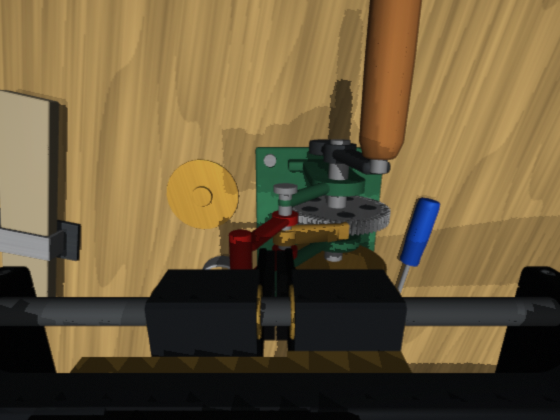

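View pics/s4.png

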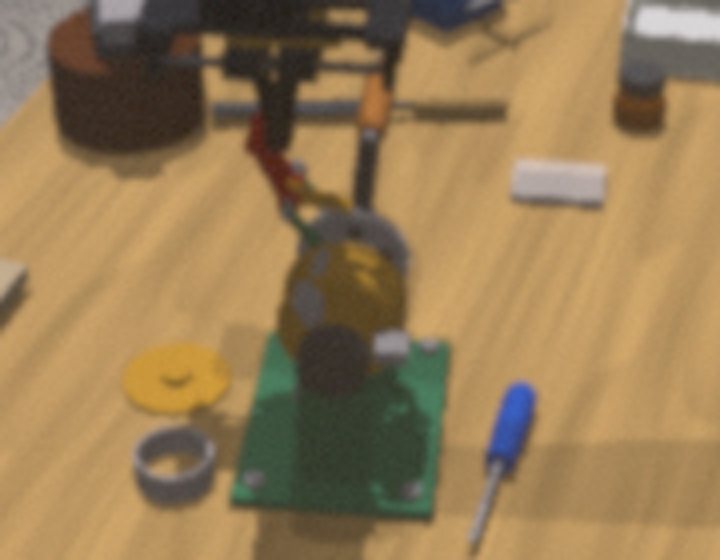

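```bash
cat >> st.py <<'E'
if 0: pass
E
python3 - <<'E'
from h import *
O=np.array([.4997,-.0216,0]);y=.2194
R=np.array([[np.cos(y),-np.sin(y),0],[np.sin(y),np.cos(y),0],[0,0,1]])
c=cam('wrist')
for x in (.065,.069,.071,.073): print(x,proj(c,O+R@[x,-.022,.227]))
print(R.T@(onplane(c,(240,238),.227)-O))
E
```

```text
0.065 [[254.13006951 234.22237737]]
0.069 [[246.4474918 234.2380555]]
0.071 [[242.60542681 234.24589614]]
0.073 [[238.76284425 234.25373785]]
[ 0.07242608 -0.01989633  0.227     ]
```

```bash
python3 -m creep '[[0,0,0.03,0,0,0,0],[0.2,0,0.07,-0.06,0.002,0,0],[0.5,0,0.1,-0.19,0.002,0,0],[0.8,0.1,0.15,-0.21,0.002,0,0],[0.8,0.2,0.2,-0.21,0.002,0,0]]';python3 st.py "[-7,-122,290]"
```

```text
time_s: 7.38
tcp_pos: [0.5101, -0.0812, 0.3045]
ee_rot: [[0.222, -0.975, 0.014], [-0.975, -0.222, 0.0], [0.003, -0.014, -1.0]]
wrist_force: [0.1, -1.8, -0.1]
gripper_width: 0.224
t 7.38 W tcp mm [ -2.9 -60.4 304.5] F [-0.3 -1.8 -0.1] g 0.224 phi -0.015 rad mm 186.5
Ftan -0.3 Frad -0.1 rz tool->winder [[0.004, -1.0, 0.014], [-1.0, -0.004, -0.003], [0.003, -0.014, -1.0]]
[-7,-122,290] rows shift [0.205  0.0153 0.0487]
```

```bash
python3 -m creep '[[0.8,0.1,0.015,0.03,-0.004,0,0.001],[0.8,0.2,0.015,0.045,-0.004,0,0.001],[0.8,0.205,0.015,0.045,-0.004,0,0.001],[0.8,0.205,0.015,0.045,-0.004,0,0.001],[0.8,0.205,0.015,0.045,-0.004,0,0.001]]';python3 st.py "[-7,-122,192]"; python3 - <<'E'
from h import *
c=cam('wrist');im=r.capture('wrist')
O=np.array([.4997,-.0216,0]);y=.2194
R=np.array([[np.cos(y),-np.sin(y),0],[np.sin(y),np.cos(y),0],[0,0,1]])
for yy in (-.162,-.117,-.056):
    u=proj(c,O+R@[-.0075,yy,.1946])[0].astype(int);cv2.circle(im,tuple(int(v) for v in u),2,(255,255,0),-1)
for P in [(.071,-.022,.227),(.046,0,.175)]:
    u=proj(c,O+R@np.array(P))[0].astype(int);cv2.circle(im,tuple(int(v) for v in u),2,(255,255,0),-1)
cv2.imwrite('pics/w5.png',im)
E
```

```text
time_s: 7.8
tcp_pos: [0.5205, -0.142, 0.2917]
ee_rot: [[0.218, -0.976, 0.006], [-0.976, -0.218, -0.002], [0.004, -0.005, -1.0]]
wrist_force: [0.7, 0.2, 0.1]
gripper_width: 0.605
t 7.8 W tcp mm [  -5.9 -122.1  291.7] F [0.7 0.1 0.1] g 0.605 phi -0.034 rad mm 173.8
Ftan 0.8 Frad 0.1 rz tool->winder [[0.001, -1.0, 0.005], [-1.0, -0.001, -0.004], [0.004, -0.005, -1.0]]
[-7,-122,192] rows shift [-0.0014  0.0052  0.3322]
```

View pics/w5.png

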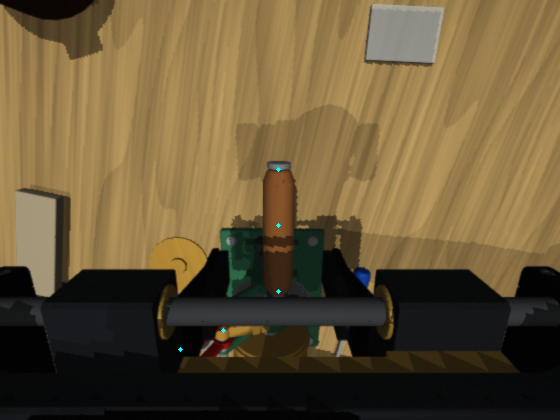

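```bash
python3 -m creep '[[0.8,0,0.004,0.12,0,0,0],[0.8,0,0.005,0.24,0,0,0],[0.8,0,0.005,0.31,0,0,0],[0.8,0,0.005,0.332,0,0,0],[0.8,0,0.005,0.332,0,0,0]]';python3 st.py "[-7,-122,192]"
```

```text
time_s: 8.27
tcp_pos: [0.519, -0.1413, 0.1909]
ee_rot: [[0.221, -0.975, 0.003], [-0.975, -0.221, -0.003], [0.003, -0.002, -1.0]]
wrist_force: [-0.1, 0.3, 1.3]
gripper_width: 0.795
t 8.27 W tcp mm [  -7.2 -121.   190.9] F [-0.1  0.3  1.3] g 0.795 phi -0.099 rad mm 73.3
Ftan 0.1 Frad 1.3 rz tool->winder [[0.003, -1.0, 0.002], [-1.0, -0.003, -0.003], [0.003, -0.002, -1.0]]
[-7,-122,192] rows shift [ 0.0033 -0.0007 -0.0035]
```

Close on the handle.

```bash
python3 -m creep '[[0,0,0,-0.004,0,0,0],[0,0,0,-0.004,0,0,0],[0,0,0,-0.004,0,0,0],[0,0,0,-0.004,0,0,0],[0,0,0,-0.004,0,0,0]]';python3 -m creep '[[0,0,0,0,0,0,0],[0,0,0,0,0,0,0],[0,0,0,0,0,0,0],[0,0,0,0,0,0,0],[0,0,0,0,0,0,0]]'; python3 st.py
```

```text
time_s: 8.68
tcp_pos: [0.5195, -0.1413, 0.1931]
ee_rot: [[0.221, -0.975, 0.005], [-0.975, -0.221, -0.003], [0.004, -0.004, -1.0]]
wrist_force: [1.0, 0.2, 0.6]
gripper_width: 0.506
time_s: 9.1
tcp_pos: [0.5189, -0.1415, 0.1932]
ee_rot: [[0.221, -0.975, 0.004], [-0.975, -0.221, -0.003], [0.004, -0.003, -1.0]]
wrist_force: [-1.4, -0.9, 2.5]
gripper_width: 0.289
t 9.1 W tcp mm [  -7.4 -121.2  193.2] F [-1.5 -0.6  2.5] g 0.289 phi -0.098 rad mm 75.6
Ftan -1.3 Frad 2.7 rz tool->winder [[0.003, -1.0, 0.003], [-1.0, -0.003, -0.004], [0.004, -0.003, -1.0]]
```

```bash
python3 -m creep '[[0,0,0,0,0,0,0],[0,0,0,0,0,0,0]]'; python3 st.py
```

```text
time_s: 9.27
tcp_pos: [0.5188, -0.1416, 0.1932]
ee_rot: [[0.221, -0.975, 0.004], [-0.975, -0.221, -0.003], [0.004, -0.003, -1.0]]
wrist_force: [-2.1, 0.2, 1.7]
gripper_width: 0.29
t 9.27 W tcp mm [  -7.4 -121.3  193.2] F [-2.   0.6  1.7] g 0.29 phi -0.098 rad mm 75.6
Ftan -1.8 Frad 1.9 rz tool->winder [[0.003, -1.0, 0.003], [-1.0, -0.003, -0.004], [0.004, -0.003, -1.0]]
```

```bash
python3 -m creep '[[0,0,0.004,0.0005,0,0,0],[0,0,0.008,0.001,0,0,0],[0,0,0.012,0.0015,0,0,0],[0,0,0.015,0.002,0,0,0],[0,0,0.017,0.0022,0,0,0]]'; python3 st.py;  python3 - <<'E'
from h import *
im=r.capture('wrist');cv2.imwrite('pics/w6.png',im)
im=r.capture('side')
cv2.imwrite('pics/s6.png',cv2.resize(im[160:300,200:380],None,fx=4,fy=4,interpolation=cv2.INTER_CUBIC))
im=r.capture('scene')
cv2.imwrite('pics/c6.png',cv2.resize(im[150:270,200:350],None,fx=4,fy=4,interpolation=cv2.INTER_CUBIC))
E
```

```text
time_s: 9.68
tcp_pos: [0.5176, -0.1418, 0.1934]
ee_rot: [[0.221, -0.975, 0.013], [-0.975, -0.221, -0.002], [0.005, -0.012, -1.0]]
wrist_force: [7.9, 2.5, -2.2]
gripper_width: 0.29
t 9.68 W tcp mm [  -8.7 -121.3  193.4] F [ 8.3  0.7 -2.2] g 0.29 phi -0.115 rad mm 75.9
Ftan 8.0 Frad -3.1 rz tool->winder [[0.003, -1.0, 0.012], [-1.0, -0.003, -0.005], [0.005, -0.012, -1.0]]
```

View pics/s6.png

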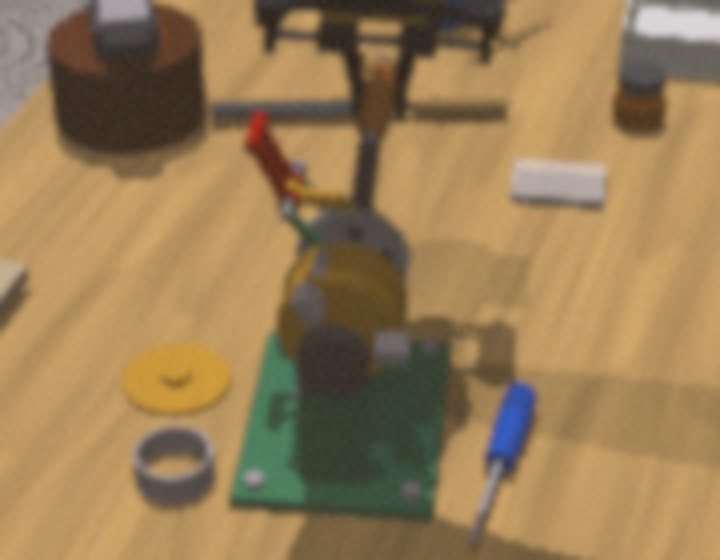

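View pics/w6.png

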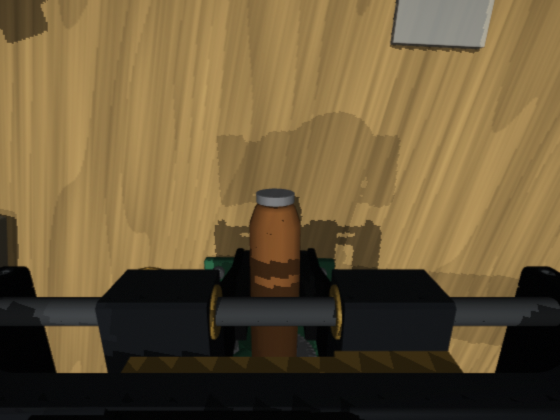

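```bash
python3 -m creep '[[0,0,0.004,0.0005,-0.001,0,0],[0,0,0.008,0.001,-0.002,0,0],[0,0,0.012,0.0015,-0.003,0,0],[0,0,0.015,0.002,-0.003,0,0],[0,0,0.017,0.0022,-0.003,0,0]]'; python3 st.py;  python3 - <<'E'
from h import *
im=r.capture('side')
cv2.imwrite('pics/s7.png',cv2.resize(im[160:300,200:380],None,fx=4,fy=4,interpolation=cv2.INTER_CUBIC))
E
```

```text
time_s: 10.25
tcp_pos: [0.5163, -0.1421, 0.1933]
ee_rot: [[0.221, -0.975, 0.013], [-0.975, -0.221, -0.003], [0.006, -0.012, -1.0]]
wrist_force: [7.5, 3.7, -2.6]
gripper_width: 0.288
t 10.25 W tcp mm [ -10.  -121.2  193.3] F [ 8.1  1.9 -2.6] g 0.288 phi -0.132 rad mm 76.0
Ftan 7.7 Frad -3.7 rz tool->winder [[0.004, -1.0, 0.012], [-1.0, -0.004, -0.006], [0.006, -0.012, -1.0]]
```

View pics/s7.png

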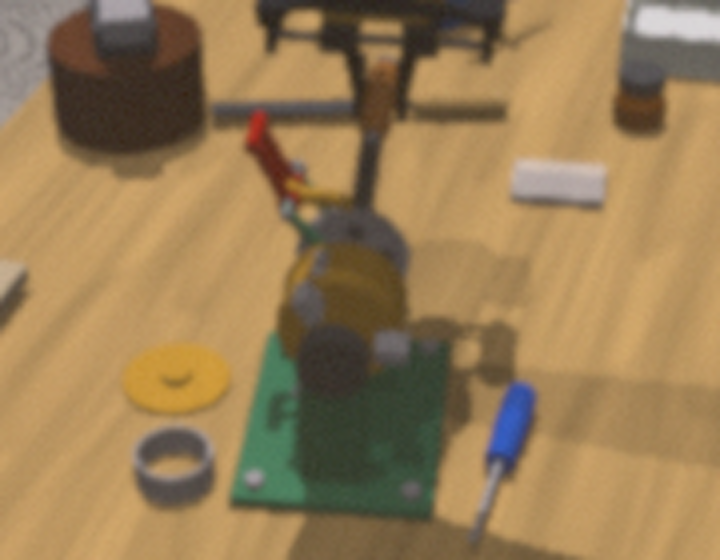

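```bash
python3 - <<'E'
from h import *
c=cam('side')
O=np.array([.4997,-.0216,0]);y=.2194
R=np.array([[np.cos(y),-np.sin(y),0],[np.sin(y),np.cos(y),0],[0,0,1]])
for P in [(0,0,.161),(0,0,.179),(.046,0,.175)]: print(P,(proj(c,O+R@np.array(P))[0]-[200,160])*4)
a=[cv2.imread(f'pics/s{i}.png')[130:270,230:430] for i in (4,6,7)]
cv2.imwrite('pics/cmp.png',cv2.resize(np.hstack(a),None,fx=1.33,fy=1.33))
E
```

```text
(0, 0, 0.161) [353.51784776 210.27315957]
(0, 0, 0.179) [353.32787649 190.33557997]
(0.046, 0, 0.175) [292.36453773 191.57319524]
```

View pics/cmp.png

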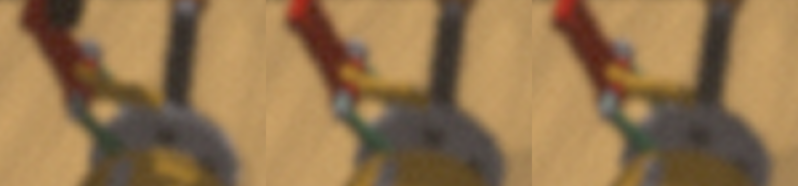

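```bash
python3 -m creep '[[0,0,0.006,0.0005,-0.001,0,0],[0,0,0.012,0.001,-0.002,0,0],[0,0,0.018,0.002,-0.003,0,0],[0,0,0.024,0.002,-0.003,0,0],[0,0,0.024,0.002,-0.003,0,0]]'; python3 st.py;  python3 - <<'E'
from h import *
c=r.capture('scene');cv2.imwrite('pics/c8.png',c)
cv2.imwrite('pics/side8.png',r.capture('side'))
im=cv2.imread('pics/side8.png')
cv2.imwrite('pics/s8.png',cv2.resize(im[160:300,200:380],None,fx=4,fy=4,interpolation=cv2.INTER_CUBIC))
a=[cv2.imread(f'pics/s{i}.png')[150:250,250:400] for i in (4,7,8)]
cv2.imwrite('pics/cmp2.png',cv2.resize(np.hstack(a),None,fx=1.7,fy=1.7))
cv2.imwrite('pics/c8c.png',cv2.resize(c[160:250,220:330],None,fx=6,fy=6,interpolation=cv2.INTER_CUBIC))
E
```

```text
time_s: 10.72
tcp_pos: [0.5129, -0.1428, 0.1929]
ee_rot: [[0.221, -0.975, 0.013], [-0.975, -0.221, -0.004], [0.007, -0.012, -1.0]]
wrist_force: [9.4, 3.3, -4.7]
gripper_width: 0.285
t 10.72 W tcp mm [ -13.5 -121.1  192.9] F [ 9.9  1.2 -4.7] g 0.285 phi -0.178 rad mm 76.1
Ftan 8.9 Frad -6.4 rz tool->winder [[0.004, -1.0, 0.012], [-1.0, -0.004, -0.007], [0.007, -0.012, -1.0]]
```

View pics/cmp2.png

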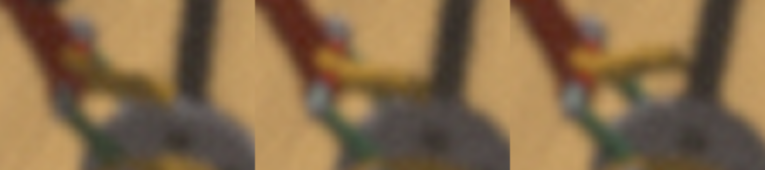

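View pics/c8c.png

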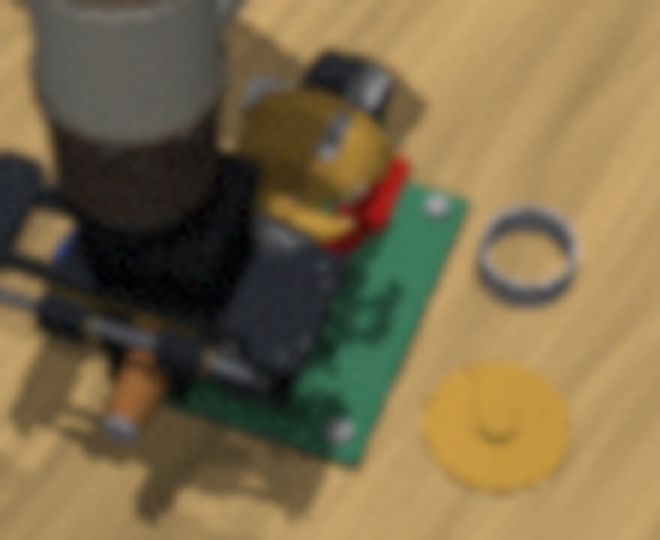

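```bash
cat > arc.py <<'E'
import sys
from h import *
from scipy.spatial.transform import Rotation as Ro
O=np.array([.4997,-.0216,0]);yaw=.2194
R=np.array([[np.cos(yaw),-np.sin(yaw),0],[np.sin(yaw),np.cos(yaw),0],[0,0,1]])
s=r.sense();p=s['tcp_pos'];E=s['ee_rot'];g=R.T@(p-E@[0,0,.002]-O)
f=R.T@s['wrist_force']
x,z=g[0],g[2]-.12; ph=np.arctan2(x,z); rad=np.hypot(x,z)
ft=f@[np.cos(ph),0,-np.sin(ph)];fr=f@[np.sin(ph),0,np.cos(ph)]
print('t',round(s['time_s'],2),'phi',round(ph,3),'rad',round(rad*1e3,1),'y',round(g[1]*1e3,1),'Ftan %.1f Frad %.1f Fy %.1f'%(ft,fr,f[1]),'grip',round(s['gripper_width'],3))
open('log.txt','a').write(f"{s['time_s']:.2f} {x:.5f} {z:.5f} {ph:.4f} {ft:.2f} {fr:.2f}\n")
D=np.array([[0,-1,0],[-1,0,0],[0,0,-1.]])
rv=Ro.from_matrix(E.T@R@D).as_rotvec()/np.pi
step=float(sys.argv[1]); rt=rad+np.clip(fr/4000,-.002,.002)
for k in range(1,6):
    a=ph+step*k; d=np.array([rt*np.sin(a)-x,0,rt*np.cos(a)-z]); q=(E.T@R@d)/.3
    print(q.round(4), (rv*k/5).round(4))
E
python3 arc.py 0.03
```

```text
t 10.82 phi -0.178 rad 76.1 y -121.1 Ftan 9.0 Frad -6.6 Fy -0.2 grip 0.289
[ 0.     -0.0083  0.0043] [-0.0007 -0.0004  0.0002]
[ 0.     -0.0157  0.0034] [-0.0015 -0.0008  0.0005]
[ 0.0001 -0.0231  0.0027] [-0.0022 -0.0013  0.0007]
[ 0.0001 -0.0305  0.0023] [-0.0029 -0.0017  0.001 ]
[ 0.0001 -0.038   0.002 ] [-0.0037 -0.0021  0.0012]
```

```bash
python3 -m creep '[[0,0,-0.008,0.004,-0.001,0,0],[0,0,-0.016,0.0035,-0.001,-0.001,0],[0,0,-0.023,0.003,-0.002,-0.001,0],[0,0,-0.03,0.0023,-0.003,-0.002,0.001],[0,0,-0.038,0.002,-0.003,-0.002,0.001]]'; python3 arc.py 0.04
```

```text
time_s: 11.23
tcp_pos: [0.5278, -0.1397, 0.1937]
ee_rot: [[0.219, -0.976, 0.011], [-0.976, -0.219, 0.0], [0.002, -0.011, -1.0]]
wrist_force: [6.7, 2.6, -0.6]
gripper_width: 0.291
t 11.23 phi 0.022 rad 75.7 y -121.3 Ftan 7.1 Frad -0.5 Fy 1.1 grip 0.291
[ 0.     -0.0101  0.0009] [-0.0007 -0.0001  0.0001]
[ 0.     -0.0201  0.0019] [-0.0014 -0.0002  0.0002]
[ 0.     -0.0301  0.0032] [-0.002  -0.0004  0.0003]
[ 0.     -0.04    0.0049] [-0.0027 -0.0005  0.0004]
[ 0.0001 -0.0499  0.0071] [-0.0034 -0.0006  0.0005]
```

```bash
python3 -m creep '[[0,0,-0.01,0.001,-0.001,0,0],[0,0,-0.02,0.002,-0.001,0,0],[0,0,-0.03,0.003,-0.002,0,0],[0,0,-0.04,0.005,-0.003,0,0],[0,0,-0.05,0.007,-0.003,0,0]]'; python3 arc.py 0.04
```

```text
time_s: 11.65
tcp_pos: [0.5444, -0.1359, 0.1916]
ee_rot: [[0.219, -0.976, 0.006], [-0.976, -0.219, -0.001], [0.002, -0.005, -1.0]]
wrist_force: [5.6, 0.1, -3.7]
gripper_width: 0.288
t 11.65 phi 0.25 rad 75.9 y -121.3 Ftan 6.2 Frad -2.2 Fy -1.2 grip 0.288
[ 0.     -0.0092  0.0045] [-0.0003 -0.0002  0.0001]
[ 0.     -0.0188  0.0077] [-0.0007 -0.0003  0.0002]
[ 0.     -0.0282  0.0112] [-0.001  -0.0005  0.0003]
[ 0.     -0.0375  0.015 ] [-0.0014 -0.0006  0.0005]
[ 0.     -0.0466  0.0193] [-0.0017 -0.0008  0.0006]
```

```bash
python3 -m creep '[[0,0,-0.009,0.0045,0,0,0],[0,0,-0.019,0.008,-0.001,0,0],[0,0,-0.028,0.011,-0.001,0,0],[0,0,-0.0375,0.015,-0.001,-0.001,0],[0,0,-0.0465,0.0193,-0.002,-0.001,0]]'; python3 arc.py 0.04
```

```text
time_s: 12.07
tcp_pos: [0.5593, -0.1327, 0.1857]
ee_rot: [[0.22, -0.976, 0.001], [-0.976, -0.22, 0.001], [-0.0, -0.001, -1.0]]
wrist_force: [5.4, 0.6, -2.1]
gripper_width: 0.288
t 12.07 phi 0.465 rad 75.8 y -121.4 Ftan 5.8 Frad 0.6 Fy -0.6 grip 0.288
[ 0.     -0.0092  0.0043] [-0.0001  0.      0.0001]
[ 0.     -0.0179  0.0094] [-0.0002  0.0001  0.0002]
[ 0.0001 -0.0265  0.0148] [-0.0003  0.0001  0.0004]
[ 0.0001 -0.0348  0.0206] [-0.0004  0.0001  0.0005]
[ 0.0001 -0.0428  0.0267] [-0.0005  0.0001  0.0006]
```

```bash
python3 -m creep '[[0,0,-0.009,0.0043,0,0,0],[0,0,-0.018,0.0094,0,0,0],[0,0,-0.0265,0.015,0,0,0],[0,0,-0.035,0.0206,0,0,0],[0,0,-0.043,0.0267,0,0,0]]'; python3 arc.py 0.03
```

```text
time_s: 12.48
tcp_pos: [0.5719, -0.1299, 0.1775]
ee_rot: [[0.22, -0.976, 0.001], [-0.976, -0.22, 0.001], [-0.0, -0.001, -1.0]]
wrist_force: [2.8, -0.6, -2.0]
gripper_width: 0.29
t 12.48 phi 0.668 rad 75.8 y -121.4 Ftan 3.3 Frad 0.1 Fy -1.2 grip 0.29
[ 0.     -0.0059  0.0048] [-0.0001  0.      0.0001]
[ 0.     -0.0116  0.0097] [-0.0001  0.      0.0002]
[ 0.     -0.0172  0.0148] [-0.0002  0.0001  0.0004]
[ 0.0001 -0.0226  0.0201] [-0.0003  0.0001  0.0005]
[ 0.0001 -0.0279  0.0256] [-0.0003  0.0001  0.0006]
```

```bash
python3 -m creep '[[0,0,-0.006,0.0048,0,0,0],[0,0,-0.0116,0.0097,0,0,0],[0,0,-0.0116,0.0097,0,0,0]]'; python3 arc.py 0.03|head -1;python3 -m creep '[[0,0,0,0,0,0,0]]'; python3 arc.py 0.03|head -1;python3 -m creep '[[0,0,0,0,0,0,0]]'; python3 arc.py 0.03
```

```text
time_s: 12.73
tcp_pos: [0.5756, -0.1291, 0.1743]
ee_rot: [[0.22, -0.976, 0.001], [-0.976, -0.22, 0.001], [-0.0, -0.001, -1.0]]
wrist_force: [4.4, 0.9, -2.9]
gripper_width: 0.292
t 12.73 phi 0.733 rad 75.7 y -121.4 Ftan 5.3 Frad 0.8 Fy -0.1 grip 0.292
time_s: 12.82
tcp_pos: [0.5756, -0.1291, 0.1742]
ee_rot: [[0.22, -0.976, 0.001], [-0.976, -0.22, 0.001], [-0.0, -0.001, -1.0]]
wrist_force: [3.4, 0.8, -1.4]
gripper_width: 0.284
t 12.82 phi 0.734 rad 75.7 y -121.5 Ftan 3.5 Frad 1.3 Fy 0.1 grip 0.284
time_s: 12.9
tcp_pos: [0.5756, -0.1291, 0.1742]
ee_rot: [[0.22, -0.976, 0.001], [-0.976, -0.22, 0.001], [-0.0, -0.001, -1.0]]
wrist_force: [4.3, -0.0, -2.6]
gripper_width: 0.292
t 12.9 phi 0.734 rad 75.7 y -121.5 Ftan 4.8 Frad 0.9 Fy -1.0 grip 0.292
[ 0.     -0.0061  0.0046] [-0.0001  0.      0.0001]
[ 0.     -0.0115  0.01  ] [-0.0001  0.      0.0002]
[ 0.     -0.0167  0.0154] [-0.0002  0.0001  0.0004]
[ 0.     -0.0218  0.0211] [-0.0002  0.0001  0.0005]
[ 0.0001 -0.0267  0.0269] [-0.0003  0.0001  0.0006]
```

```bash
python3 -m creep '[[0,0,-0.006,0.0046,0,0,0],[0,0,-0.0115,0.01,0,0,0],[0,0,-0.0167,0.0154,0,0,0],[0,0,-0.022,0.021,0,0,0],[0,0,-0.027,0.027,0,0,0]]'; python3 arc.py 0.03
```

```text
time_s: 13.32
tcp_pos: [0.5834, -0.1274, 0.1658]
ee_rot: [[0.219, -0.976, -0.0], [-0.976, -0.219, 0.0], [-0.0, -0.0, -1.0]]
wrist_force: [1.7, -0.2, -2.6]
gripper_width: 0.288
t 13.32 phi 0.887 rad 75.7 y -121.5 Ftan 3.0 Frad -0.4 Fy -0.5 grip 0.288
[ 0.     -0.0044  0.0061] [-0.      0.      0.0001]
[ 0.     -0.0089  0.0122] [-0.      0.0001  0.0002]
[ 0.     -0.0133  0.0184] [-0.      0.0001  0.0004]
[ 0.     -0.0174  0.0247] [-0.      0.0001  0.0005]
[ 0.0001 -0.0213  0.0312] [-0.      0.0001  0.0006]
```

```bash
python3 -m creep '[[0,0,-0.0044,0.006,0,0,0],[0,0,-0.009,0.0122,0,0,0],[0,0,-0.0133,0.0184,0,0,0],[0,0,-0.0174,0.0247,0,0,0],[0,0,-0.0174,0.0247,0,0,0]]'; python3 arc.py 0.03|head -1;python3 -m creep '[[0,0,0,0,0,0,0]]'; python3 arc.py 0.03|head -1;python3 -m creep '[[0,0,0,0,0,0,0]]'; python3 arc.py 0.03
```

```text
time_s: 13.73
tcp_pos: [0.5887, -0.1262, 0.158]
ee_rot: [[0.22, -0.976, -0.0], [-0.976, -0.22, 0.0], [-0.0, 0.0, -1.0]]
wrist_force: [3.9, 0.1, -2.5]
gripper_width: 0.286
t 13.73 phi 1.013 rad 75.5 y -121.5 Ftan 4.2 Frad 1.9 Fy -0.8 grip 0.286
time_s: 13.82
tcp_pos: [0.5888, -0.1263, 0.1579]
ee_rot: [[0.22, -0.976, -0.0], [-0.976, -0.22, 0.0], [-0.0, 0.0, -1.0]]
wrist_force: [3.2, -0.2, -1.3]
gripper_width: 0.289
t 13.82 phi 1.014 rad 75.6 y -121.5 Ftan 2.8 Frad 1.9 Fy -0.9 grip 0.289
time_s: 13.9
tcp_pos: [0.5888, -0.1262, 0.1579]
ee_rot: [[0.22, -0.976, -0.0], [-0.976, -0.22, 0.0], [-0.0, 0.0, -1.0]]
wrist_force: [3.0, 0.0, -3.0]
gripper_width: 0.29
t 13.9 phi 1.014 rad 75.6 y -121.5 Ftan 4.1 Frad 0.9 Fy -0.6 grip 0.29
[ 0.     -0.0045  0.0061] [0.     0.     0.0001]
[ 0.     -0.0083  0.0127] [0.     0.     0.0003]
[ 0.     -0.0118  0.0194] [0.     0.0001 0.0004]
[ 0.     -0.0151  0.0262] [0.0001 0.0001 0.0005]
[ 0.     -0.0182  0.0332] [0.0001 0.0001 0.0006]
```

```bash
python3 -m creep '[[0,0,-0.0045,0.006,0,0,0],[0,0,-0.0083,0.0127,0,0,0],[0,0,-0.0118,0.0194,0,0,0],[0,0,-0.015,0.026,0,0,0],[0,0,-0.018,0.033,0,0,0]]'; python3 arc.py 0.03
```

```text
time_s: 14.32
tcp_pos: [0.5939, -0.1251, 0.1477]
ee_rot: [[0.22, -0.976, -0.001], [-0.976, -0.22, 0.0], [-0.0, 0.001, -1.0]]
wrist_force: [2.2, -0.1, -1.1]
gripper_width: 0.29
t 14.32 phi 1.166 rad 75.5 y -121.5 Ftan 1.9 Frad 1.5 Fy -0.6 grip 0.29
[ 0.     -0.004   0.0065] [0.0001 0.     0.0001]
[ 0.     -0.0067  0.0136] [0.0001 0.0001 0.0003]
[ 0.     -0.0092  0.0208] [0.0002 0.0001 0.0004]
[ 0.     -0.0114  0.0281] [0.0002 0.0001 0.0005]
[ 0.     -0.0134  0.0354] [0.0003 0.0001 0.0006]
```

```bash
python3 -m creep '[[0,0,-0.0035,0.0065,0,0,0],[0,0,-0.0065,0.0136,0,0,0],[0,0,-0.009,0.021,0,0,0],[0,0,-0.0105,0.025,0,0,0],[0,0,-0.0105,0.025,0,0,0]]'; python3 arc.py 0.03|head -1;python3 -m creep '[[0,0,0,0,0,0,0]]'; python3 arc.py 0.03|head -1;python3 -m creep '[[0,0,0,0,0,0,0]]'; python3 arc.py 0.03
```

```text
time_s: 14.73
tcp_pos: [0.5967, -0.1245, 0.1397]
ee_rot: [[0.219, -0.976, -0.002], [-0.976, -0.219, 0.0], [-0.001, 0.002, -1.0]]
wrist_force: [0.4, -0.8, -2.1]
gripper_width: 0.29
t 14.73 phi 1.279 rad 75.5 y -121.5 Ftan 2.1 Frad -0.4 Fy -0.9 grip 0.29
time_s: 14.82
tcp_pos: [0.5967, -0.1245, 0.1396]
ee_rot: [[0.219, -0.976, -0.002], [-0.976, -0.219, 0.0], [-0.001, 0.002, -1.0]]
wrist_force: [2.0, -0.6, -1.6]
gripper_width: 0.288
t 14.82 phi 1.28 rad 75.5 y -121.5 Ftan 2.1 Frad 1.2 Fy -1.0 grip 0.288
time_s: 14.9
tcp_pos: [0.5967, -0.1245, 0.1396]
ee_rot: [[0.219, -0.976, -0.002], [-0.976, -0.219, 0.0], [-0.001, 0.002, -1.0]]
wrist_force: [0.7, -0.2, -1.9]
gripper_width: 0.286
t 14.9 phi 1.28 rad 75.5 y -121.5 Ftan 2.0 Frad 0.1 Fy -0.3 grip 0.286
[ 0.     -0.0022  0.0072] [0.0001 0.     0.0001]
[ 0.     -0.004   0.0145] [0.0002 0.0001 0.0002]
[ 0.     -0.0056  0.0219] [0.0004 0.0001 0.0003]
[ 0.     -0.0071  0.0293] [0.0005 0.0002 0.0004]
[ 0.     -0.0082  0.0368] [0.0006 0.0002 0.0006]
```

```bash
python3 -m creep '[[0,0,-0.002,0.007,0,0,0],[0,0,-0.004,0.0145,0,0,0],[0,0,-0.0056,0.022,0,0,0],[0,0,-0.0075,0.0335,0,0,0],[0,0,-0.0075,0.0335,0,0,0]]'; python3 arc.py 0.03|head -1;python3 -m creep '[[0,0,0,0,0,0,0]]'; python3 arc.py 0.03|head -1;python3 -m creep '[[0,0,0,0,0,0,0]]'; python3 arc.py 0.03
```

```text
time_s: 15.32
tcp_pos: [0.5989, -0.124, 0.1288]
ee_rot: [[0.219, -0.976, -0.002], [-0.976, -0.219, 0.0], [-0.001, 0.002, -1.0]]
wrist_force: [2.1, -0.9, -0.9]
gripper_width: 0.288
t 15.32 phi 1.426 rad 75.3 y -121.5 Ftan 1.1 Frad 1.7 Fy -1.4 grip 0.288
time_s: 15.4
tcp_pos: [0.599, -0.124, 0.1287]
ee_rot: [[0.219, -0.976, -0.003], [-0.976, -0.219, 0.0], [-0.001, 0.002, -1.0]]
wrist_force: [0.5, -1.3, -0.2]
gripper_width: 0.29
t 15.4 phi 1.428 rad 75.4 y -121.6 Ftan 0.2 Frad 0.2 Fy -1.4 grip 0.29
time_s: 15.48
tcp_pos: [0.5989, -0.124, 0.1286]
ee_rot: [[0.22, -0.976, -0.003], [-0.976, -0.22, 0.0], [-0.001, 0.003, -1.0]]
wrist_force: [0.9, -0.0, -0.6]
gripper_width: 0.288
t 15.48 phi 1.43 rad 75.3 y -121.5 Ftan 0.7 Frad 0.8 Fy -0.2 grip 0.288
[ 0.     -0.0016  0.0074] [0.0002 0.     0.0001]
[ 0.     -0.0023  0.0149] [0.0004 0.0001 0.0002]
[ 0.     -0.0029  0.0224] [0.0005 0.0001 0.0004]
[ 0.     -0.0032  0.03  ] [0.0007 0.0002 0.0005]
[ 0.     -0.0032  0.0375] [0.0009 0.0002 0.0006]
```

```bash
python3 -m creep '[[0,0,-0.0015,0.0074,0,0,0],[0,0,-0.002,0.015,0,0,0],[0,0,-0.003,0.0224,0,0,0],[0,0,-0.003,0.032,0,0,0],[0,0,-0.003,0.032,0,0,0]]'; python3 arc.py 0.03|head -1;python3 -m creep '[[0,0,0,0,0,0,0]]'; python3 arc.py 0.03|head -1;python3 -m creep '[[0,0,0,0,0,0,0]]'; python3 arc.py 0.03
```

```text
time_s: 15.9
tcp_pos: [0.5996, -0.1238, 0.1183]
ee_rot: [[0.219, -0.976, -0.004], [-0.976, -0.219, 0.0], [-0.001, 0.003, -1.0]]
wrist_force: [0.7, -1.2, -0.8]
gripper_width: 0.29
t 15.9 phi 1.566 rad 75.3 y -121.5 Ftan 0.8 Frad 0.4 Fy -1.3 grip 0.29
time_s: 15.98
tcp_pos: [0.5996, -0.1238, 0.1182]
ee_rot: [[0.219, -0.976, -0.004], [-0.976, -0.219, -0.0], [-0.001, 0.004, -1.0]]
wrist_force: [0.3, -0.8, 0.1]
gripper_width: 0.287
t 15.98 phi 1.568 rad 75.3 y -121.5 Ftan -0.1 Frad 0.1 Fy -0.8 grip 0.287
time_s: 16.07
tcp_pos: [0.5996, -0.1238, 0.1181]
ee_rot: [[0.219, -0.976, -0.004], [-0.976, -0.219, -0.0], [-0.001, 0.004, -1.0]]
wrist_force: [-1.1, -1.3, 0.3]
gripper_width: 0.292
t 16.07 phi 1.569 rad 75.3 y -121.5 Ftan -0.3 Frad -1.3 Fy -1.1 grip 0.292
[0.     0.0012 0.0075] [0.0002 0.0001 0.0001]
[0.     0.0015 0.015 ] [0.0005 0.0001 0.0002]
[0.     0.002  0.0225] [0.0007 0.0002 0.0004]
[0.     0.0027 0.0299] [0.0009 0.0002 0.0005]
[0.     0.0037 0.0374] [0.0012 0.0003 0.0006]
```

```bash
python3 -m creep '[[0,0,0,0.0075,0,0,0],[0,0,0.0005,0.015,0,0,0],[0,0,0.001,0.0225,0,0,0],[0,0,0.0015,0.032,0,0,0],[0,0,0.0015,0.032,0.001,0,0]]'; python3 arc.py 0.03|head -1;python3 -m creep '[[0,0,0,0,0,0,0]]'; python3 arc.py 0.03|head -1;python3 -m creep '[[0,0,0,0,0,0,0]]'; python3 arc.py 0.03
```

```text
time_s: 16.48
tcp_pos: [0.5989, -0.124, 0.1079]
ee_rot: [[0.22, -0.976, -0.002], [-0.976, -0.22, 0.001], [-0.001, 0.001, -1.0]]
wrist_force: [-0.5, -1.1, -0.9]
gripper_width: 0.292
t 16.48 phi 1.706 rad 75.2 y -121.5 Ftan 1.0 Frad -0.6 Fy -1.0 grip 0.292
time_s: 16.57
tcp_pos: [0.5989, -0.124, 0.1078]
ee_rot: [[0.219, -0.976, -0.001], [-0.976, -0.219, 0.001], [-0.001, 0.001, -1.0]]
wrist_force: [-0.3, -0.5, 0.8]
gripper_width: 0.29
t 16.57 phi 1.707 rad 75.2 y -121.5 Ftan -0.7 Frad -0.5 Fy -0.5 grip 0.29
time_s: 16.65
tcp_pos: [0.5989, -0.124, 0.1077]
ee_rot: [[0.219, -0.976, -0.001], [-0.976, -0.22, 0.001], [-0.001, 0.001, -1.0]]
wrist_force: [-0.8, -1.0, 0.4]
gripper_width: 0.291
t 16.65 phi 1.708 rad 75.2 y -121.5 Ftan -0.3 Frad -1.0 Fy -0.8 grip 0.291
[0.     0.002  0.0073] [0.0001 0.0001 0.0001]
[0.     0.0033 0.0147] [0.0002 0.0001 0.0002]
[0.     0.0049 0.022 ] [0.0002 0.0002 0.0004]
[0.     0.0067 0.0293] [0.0003 0.0002 0.0005]
[0.     0.0087 0.0365] [0.0004 0.0003 0.0006]
```

```bash
python3 -m creep '[[0,0,0.001,0.0075,0,0,0],[0,0,0.0025,0.015,0,0,0],[0,0,0.004,0.0225,0,0,0],[0,0,0.006,0.032,0,0,0],[0,0,0.006,0.032,0,0,0]]'; python3 arc.py 0.03|head -1;python3 -m creep '[[0,0,0,0,0,0,0]]'; python3 arc.py 0.03|head -1;python3 -m creep '[[0,0,0,0,0,0,0]]'; python3 arc.py 0.03|head -1;python3 -m creep '[[0,0,0,0,0,0,0]]'; python3 arc.py 0.03
```

```text
time_s: 17.07
tcp_pos: [0.5967, -0.1244, 0.0975]
ee_rot: [[0.219, -0.976, -0.002], [-0.976, -0.219, 0.001], [-0.001, 0.002, -1.0]]
wrist_force: [-0.8, -0.4, 0.3]
gripper_width: 0.288
t 17.07 phi 1.847 rad 75.2 y -121.5 Ftan -0.1 Frad -0.9 Fy -0.2 grip 0.288
time_s: 17.15
tcp_pos: [0.5967, -0.1245, 0.0974]
ee_rot: [[0.219, -0.976, -0.002], [-0.976, -0.219, 0.001], [-0.001, 0.002, -1.0]]
wrist_force: [0.1, -0.6, 1.6]
gripper_width: 0.287
t 17.15 phi 1.849 rad 75.1 y -121.5 Ftan -1.6 Frad -0.5 Fy -0.6 grip 0.287
time_s: 17.23
tcp_pos: [0.5967, -0.1245, 0.0973]
ee_rot: [[0.219, -0.976, -0.003], [-0.976, -0.219, 0.001], [-0.001, 0.002, -1.0]]
wrist_force: [-0.7, -0.2, 1.9]
gripper_width: 0.29
t 17.23 phi 1.849 rad 75.1 y -121.5 Ftan -1.6 Frad -1.3 Fy -0.1 grip 0.29
time_s: 17.32
tcp_pos: [0.5967, -0.1245, 0.0974]
ee_rot: [[0.219, -0.976, -0.003], [-0.976, -0.219, 0.001], [-0.001, 0.002, -1.0]]
wrist_force: [-1.9, -1.0, 0.9]
gripper_width: 0.289
t 17.32 phi 1.849 rad 75.2 y -121.5 Ftan -0.3 Frad -2.2 Fy -0.6 grip 0.289
[0.     0.0039 0.0066] [0.0002 0.0001 0.0001]
[0.     0.0063 0.0137] [0.0003 0.0001 0.0002]
[0.     0.0088 0.0207] [0.0005 0.0002 0.0004]
[0.     0.0116 0.0277] [0.0006 0.0003 0.0005]
[0.     0.0146 0.0345] [0.0008 0.0004 0.0006]
```

```bash
python3 -m creep '[[0,0,-0.0015,-0.0075,0,0,0],[0,0,-0.0035,-0.015,0,0,0],[0,0,-0.005,-0.0225,0,0,0],[0,0,-0.006,-0.03,0,0,0],[0,0,-0.006,-0.03,0,0,0]]'; python3 arc.py 0.03|head -1;python3 -m creep '[[0,0,0,0,0,0,0]]'; python3 arc.py 0.03|head -1;python3 -m creep '[[0,0,0,0,0,0,0]]'; python3 arc.py 0.03|head -1;python3 -m creep '[[0,0,0,0,0,0,0]]'; python3 arc.py -0.03
```

```text
time_s: 17.73
tcp_pos: [0.5988, -0.124, 0.1069]
ee_rot: [[0.22, -0.976, -0.002], [-0.976, -0.22, 0.001], [-0.001, 0.002, -1.0]]
wrist_force: [-1.3, -0.9, 0.8]
gripper_width: 0.29
t 17.73 phi 1.719 rad 75.2 y -121.5 Ftan -0.6 Frad -1.6 Fy -0.6 grip 0.29
time_s: 17.82
tcp_pos: [0.5988, -0.124, 0.1071]
ee_rot: [[0.22, -0.976, -0.002], [-0.976, -0.22, 0.001], [-0.001, 0.001, -1.0]]
wrist_force: [-0.6, -0.7, 0.3]
gripper_width: 0.287
t 17.82 phi 1.717 rad 75.2 y -121.5 Ftan -0.1 Frad -0.8 Fy -0.5 grip 0.287
time_s: 17.9
tcp_pos: [0.5988, -0.124, 0.1071]
ee_rot: [[0.219, -0.976, -0.001], [-0.976, -0.219, 0.001], [-0.001, 0.001, -1.0]]
wrist_force: [0.1, -0.6, -0.5]
gripper_width: 0.292
t 17.9 phi 1.716 rad 75.2 y -121.5 Ftan 0.5 Frad 0.0 Fy -0.6 grip 0.292
time_s: 17.98
tcp_pos: [0.5988, -0.124, 0.1071]
ee_rot: [[0.219, -0.976, -0.001], [-0.976, -0.219, 0.001], [-0.001, 0.001, -1.0]]
wrist_force: [0.4, -1.1, 1.1]
gripper_width: 0.289
t 17.98 phi 1.716 rad 75.2 y -121.5 Ftan -1.1 Frad -0.0 Fy -1.2 grip 0.289
[-0.     -0.001  -0.0075] [0.0001 0.0001 0.0001]
[-0.     -0.0017 -0.0149] [0.0001 0.0001 0.0002]
[-0.     -0.0022 -0.0224] [0.0002 0.0002 0.0004]
[-0.     -0.0025 -0.03  ] [0.0003 0.0002 0.0005]
[-0.     -0.0026 -0.0375] [0.0004 0.0003 0.0006]
```

```bash
python3 -m creep '[[0,0,0.001,0.01,0,0,0],[0,0,0.0025,0.02,0,0,0],[0,0,0.005,0.03,0,0,0],[0,0,0.009,0.042,0,0,0],[0,0,0.015,0.056,0,0,0]]'; python3 arc.py 0.03|head -1;python3 -m creep '[[0,0,0.002,0.004,0,0,0],[0,0,0.005,0.012,0,0,0],[0,0,0.005,0.012,0,0,0],[0,0,0.005,0.012,0,0,0]]'; for i in 1 2 3 4 ; do python3 arc.py 0.03|head -1; python3 -m creep '[[0,0,0,0,0,0,0]]' >/dev/null; done; python3 arc.py -0.04
```

```text
time_s: 18.4
tcp_pos: [0.5942, -0.125, 0.09]
ee_rot: [[0.22, -0.976, -0.001], [-0.976, -0.22, 0.001], [-0.001, 0.001, -1.0]]
wrist_force: [-1.9, 0.6, 3.3]
gripper_width: 0.292
t 18.4 phi 1.952 rad 75.2 y -121.5 Ftan -2.4 Frad -2.8 Fy 1.0 grip 0.292
time_s: 18.73
tcp_pos: [0.5926, -0.1253, 0.0863]
ee_rot: [[0.219, -0.976, -0.002], [-0.976, -0.219, 0.001], [-0.001, 0.002, -1.0]]
wrist_force: [-1.3, -0.1, 2.0]
gripper_width: 0.289
t 18.73 phi 2.006 rad 75.1 y -121.5 Ftan -1.3 Frad -2.0 Fy 0.2 grip 0.289
t 18.82 phi 2.006 rad 75.1 y -121.5 Ftan -0.7 Frad -2.4 Fy 0.2 grip 0.289
t 18.9 phi 2.005 rad 75.1 y -121.4 Ftan -2.0 Frad -3.0 Fy -0.2 grip 0.293
t 18.98 phi 2.005 rad 75.1 y -121.5 Ftan -1.6 Frad -1.9 Fy -0.6 grip 0.288
t 19.07 phi 2.004 rad 75.1 y -121.5 Ftan -2.4 Frad -2.3 Fy -0.1 grip 0.291
[-0.     -0.0022 -0.0099] [0.0001 0.0001 0.0001]
[-0.     -0.0058 -0.0192] [0.0002 0.0001 0.0002]
[-0.     -0.0091 -0.0286] [0.0003 0.0002 0.0003]
[-0.     -0.0119 -0.0381] [0.0004 0.0003 0.0005]
[-0.     -0.0144 -0.0477] [0.0005 0.0004 0.0006]
```

```bash
python3 -m creep '[[0,0,-0.002,-0.01,0,0,0],[0,0,-0.0055,-0.019,0,0,0],[0,0,-0.0085,-0.0286,0,0,0],[0,0,-0.0115,-0.038,0,0,0],[0,0,-0.014,-0.0477,0,0,0]]'; python3 arc.py -0.03
```

```text
time_s: 19.48
tcp_pos: [0.5975, -0.1243, 0.1012]
ee_rot: [[0.219, -0.976, -0.0], [-0.976, -0.219, 0.001], [-0.001, -0.0, -1.0]]
wrist_force: [1.1, -1.5, -0.2]
gripper_width: 0.287
t 19.48 phi 1.796 rad 75.0 y -121.5 Ftan 0.0 Frad 0.8 Fy -1.7 grip 0.287
[-0.     -0.0022 -0.0072] [-0.      0.0001  0.0001]
[-0.     -0.0036 -0.0146] [-0.      0.0001  0.0002]
[-0.     -0.0047 -0.022 ] [-0.      0.0002  0.0004]
[-0.     -0.0056 -0.0295] [-0.      0.0002  0.0005]
[-0.     -0.0063 -0.037 ] [-0.      0.0003  0.0006]
```

```bash
python3 -m creep '[[0,0,-0.001,-0.007,0,0,0],[0,0,-0.002,-0.0146,0,0,0],[0,0,-0.003,-0.022,0,0,0],[0,0,-0.0035,-0.031,0,0,0],[0,0,-0.0035,-0.031,0,0,0]]'; for i in 1 2 3 4 ; do python3 arc.py 0.03|head -1; python3 -m creep '[[0,0,0,0,0,0,0]]' >/dev/null; done; python3 arc.py -0.04 | head -1
```

```text
time_s: 19.9
tcp_pos: [0.5992, -0.124, 0.1112]
ee_rot: [[0.22, -0.976, 0.001], [-0.976, -0.22, 0.001], [-0.0, -0.002, -1.0]]
wrist_force: [1.3, -0.5, 1.0]
gripper_width: 0.287
t 19.9 phi 1.661 rad 75.1 y -121.6 Ftan -1.1 Frad 1.1 Fy -0.8 grip 0.287
t 19.98 phi 1.66 rad 75.2 y -121.5 Ftan 0.2 Frad 0.4 Fy 0.5 grip 0.294
t 20.07 phi 1.66 rad 75.1 y -121.6 Ftan 0.3 Frad 1.7 Fy 0.0 grip 0.287
t 20.15 phi 1.66 rad 75.1 y -121.6 Ftan -0.6 Frad 1.2 Fy 1.1 grip 0.288
t 20.23 phi 1.66 rad 75.1 y -121.6 Ftan -1.0 Frad 1.4 Fy -0.8 grip 0.288
```

```bash
python3 -m creep '[[0.45,0,0,0,0,0,0],[0.45,0,0,0,0,0,0],[0.45,0,0,0,0,0,0],[0.45,0,0,0,0,0,0]]'; python3 arc.py 0.03|head -1; python3 - <<'E'
from h import *
s=r.sense();c=cam('wrist',s);im=r.capture('wrist')
O=np.array([.4997,-.0216,0]);y=.2194
R=np.array([[np.cos(y),-np.sin(y),0],[np.sin(y),np.cos(y),0],[0,0,1]])
for yy in (-.162,-.117):
  for ph in (1.4,1.66,1.9):
    u=proj(c,O+R@[.075*np.sin(ph),yy,.12+.075*np.cos(ph)])[0];cv2.circle(im,(int(u[0]),int(u[1])),2,(255,255,0),-1)
cv2.imwrite('pics/w9.png',im)
E
```

```text
time_s: 20.57
tcp_pos: [0.5986, -0.124, 0.111]
ee_rot: [[0.22, -0.976, 0.0], [-0.976, -0.22, 0.001], [-0.001, -0.0, -1.0]]
wrist_force: [-0.3, -0.2, 0.5]
gripper_width: 0.431
t 20.57 phi 1.665 rad 74.6 y -121.4 Ftan -0.5 Frad -0.4 Fy -0.1 grip 0.431
```

View pics/w9.png

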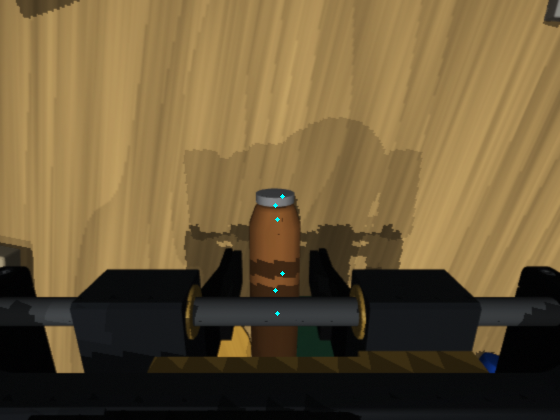

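```bash
python3 -m creep '[[0.7,0,0,0,0,0,0],[0.7,0,0,0,0,0,0],[0.7,0,0,0,0,0,0],[0.7,0,0,-0.03,0,0,0],[0.7,0,0,-0.08,0,0,0]]'; python3 arc.py 0.03|head -1;python3 -m creep '[[0.7,0,0,-0.1,0,0,0],[0.7,0,0,-0.2,0,0,0],[0.7,0,0,-0.3,0,0,0],[0.7,0,0,-0.4,0,0,0],[0.7,0,0,-0.5,0,0,0]]'
```

```text
time_s: 21.03
tcp_pos: [0.5975, -0.1239, 0.134]
ee_rot: [[0.219, -0.976, -0.004], [-0.976, -0.219, 0.001], [-0.002, 0.003, -1.0]]
wrist_force: [-0.5, -0.7, -0.2]
gripper_width: 0.681
t 21.03 phi 1.356 rad 75.0 y -121.2 Ftan 0.1 Frad -0.7 Fy -0.6 grip 0.681
time_s: 21.45
tcp_pos: [0.5978, -0.1241, 0.2865]
ee_rot: [[0.219, -0.976, -0.003], [-0.976, -0.219, 0.001], [-0.001, 0.002, -1.0]]
wrist_force: [1.1, -0.5, 1.0]
gripper_width: 0.702
```

```bash
python3 -m creep '[[0.7,0.1,0,-0.1,0,0,0],[0.7,0.2,0,-0.2,0,0,0],[0.7,0.2,0,-0.2,0,0,0],[0.7,0.2,0,-0.2,0,0,0]]'; python3 - <<'E'
from h import *
s=r.sense();c=cam('wrist',s);im=r.capture('wrist')
O=np.array([.4997,-.0216,0]);y=.2194
R=np.array([[np.cos(y),-np.sin(y),0],[np.sin(y),np.cos(y),0],[0,0,1]])
print(s['time_s'],s['tcp_pos'],s['wrist_force'])
for yy in (-.162,-.056):
    ph=1.66;u=proj(c,O+R@[.075*np.sin(ph),yy,.12+.075*np.cos(ph)])[0];cv2.circle(im,(int(u[0]),int(u[1])),2,(255,255,0),-1)
u=proj(c,O+R@[.071,-.022,.227])[0];cv2.circle(im,(int(u[0]),int(u[1])),2,(255,255,0),-1)
cv2.imwrite('pics/w10.png',im)
im=r.capture('side')
cv2.imwrite('pics/s10.png',cv2.resize(im[130:310,180:400],None,fx=3.5,fy=3.5,interpolation=cv2.INTER_CUBIC)[:600])
E
```

```text
time_s: 21.78
tcp_pos: [0.6117, -0.1843, 0.3494]
ee_rot: [[0.217, -0.976, 0.003], [-0.976, -0.217, 0.0], [0.0, -0.003, -1.0]]
wrist_force: [0.2, 0.8, -1.4]
gripper_width: 0.702
21.7833 [ 0.61166719 -0.18428461  0.34938211] [ 0.19057049  0.81112733 -1.42495427]
```

View pics/w10.png

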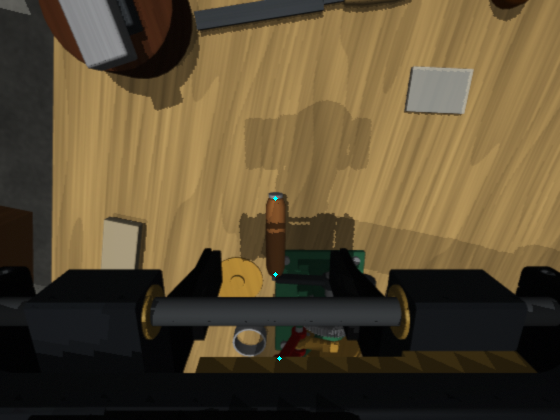

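View pics/s10.png

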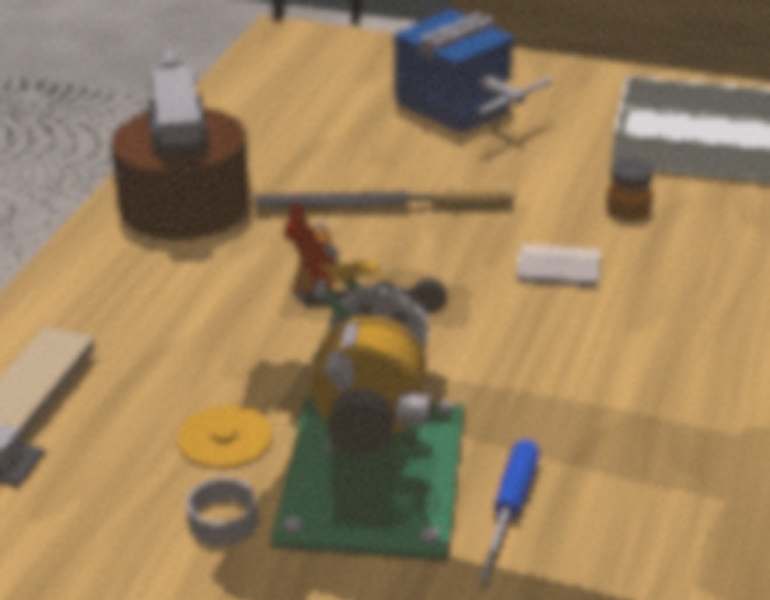

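```bash
python3 -m creep '[[0.7,0,0,0,0,0,0],[0.7,0,0,0,0,0,0],[0.7,0,0,0,0,0,0],[0.7,0,0,0,0,0,0],[0.7,0,0,0,0,0,0]]'; python3 - <<'E'
from h import *
a=cv2.imread('pics/w10.png').astype(int);b=r.capture('wrist');cv2.imwrite('pics/w11.png',b)
print(np.abs(a-b)[190:280,255:300].mean())
print(r.finish_job())
E
```

```text
time_s: 22.3
tcp_pos: [0.6104, -0.1821, 0.3454]
ee_rot: [[0.219, -0.976, -0.004], [-0.976, -0.219, 0.002], [-0.003, 0.004, -1.0]]
wrist_force: [0.4, 0.1, 0.1]
gripper_width: 0.699
9.602716049382716
the job is handed in; nothing more can be done
None
```

The mainspring is let down and the job is handed in at about 22 s; no verdict came back.

- **Lever:** I pushed it over with closed fingers. The tool stopped moving at about 8 N at the wrist, and the picture put the bar at x of about 72 mm against 71 mm at its stop.
- **Pawl:** I wound the crank on about 0.08 rad. The first two small steps were not enough; after the third, the side picture showed the nose jump clear of the wheel.
- **Letting down:** I eased the crank back about 1.75 rad from its start, gripped all the way. The pull fell from 9 N to about 0 N. I went on about 0.35 rad beyond there to feel a slight reverse push, then came back to the middle of the slack and let go.

**Last checks:**
- With the gripper clear, the handle was exactly where I left it (1.66 rad from the top of its circle).
- In the same pictures the lever was over, the pawl clear and the other things on the bench seemed untouched.
- The final check for crank motion was inconclusive. The arm had drifted about 5 mm between the two pictures I compared, so their difference says nothing about the crank.
- The force readings were noisy by about 1 N, so I judge the slack point good to about 0.1 rad.

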